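# Gauge the trolley's wheel bushings, sort them and hang up the caddy

### The job

Check the bushings for the feeding trolley's wheels: one at a time, in the order blue, yellow, red, green (skip any colour that is not there), slide each onto the brass gauge pin as far as it will go. Put those that go right down to the gauge's base into the white caddy standing on the table and those that stop part-way into the black reject tray. When all are sorted, hang the caddy, with whatever is in it, by its handle bar on both prongs of the blue hanger; leave everything else where it is.

Things in the scene. Friction and masses are not known exactly. Their poses are not given: they have to be found in the camera images.
- bush_blue_a: blue plastic wheel bushing (blue_a or blue_b, at most one present, the other None), 60 g, upright, flange down: flange 46 mm across, 5 mm thick; above it a barrel 35 mm across to 38 mm total height (grip it from above). Through bore of 22 mm (fits the 20 mm gauge) or 17 mm (does not); the name does not tell which. Origin: centre of the underside, z up the bore.
- bush_blue_b: blue plastic wheel bushing (blue_a or blue_b, at most one present, the other None), 60 g, upright, flange down: flange 46 mm across, 5 mm thick; above it a barrel 35 mm across to 38 mm total height (grip it from above). Through bore of 22 mm (fits the 20 mm gauge) or 17 mm (does not); the name does not tell which. Origin: centre of the underside, z up the bore.
- bush_yellow_a: yellow plastic wheel bushing (yellow_a or yellow_b, at most one present, the other None), 60 g, upright, flange down: flange 46 mm across, 5 mm thick; above it a barrel 35 mm across to 38 mm total height (grip it from above). Through bore of 22 mm (fits the 20 mm gauge) or 17 mm (does not); the name does not tell which. Origin: centre of the underside, z up the bore.
- bush_yellow_b: yellow plastic wheel bushing (yellow_a or yellow_b, at most one present, the other None), 60 g, upright, flange down: flange 46 mm across, 5 mm thick; above it a barrel 35 mm across to 38 mm total height (grip it from above). Through bore of 22 mm (fits the 20 mm gauge) or 17 mm (does not); the name does not tell which. Origin: centre of the underside, z up the bore.
- bush_red_a: red plastic wheel bushing (red_a or red_b, at most one present, the other None), 60 g, upright, flange down: flange 46 mm across, 5 mm thick; above it a barrel 35 mm across to 38 mm total height (grip it from above). Through bore of 22 mm (fits the 20 mm gauge) or 17 mm (does not); the name does not tell which. Origin: centre of the underside, z up the bore.
- bush_red_b: red plastic wheel bushing (red_a or red_b, at most one present, the other None), 60 g, upright, flange down: flange 46 mm across, 5 mm thick; above it a barrel 35 mm across to 38 mm total height (grip it from above). Through bore of 22 mm (fits the 20 mm gauge) or 17 mm (does not); the name does not tell which. Origin: centre of the underside, z up the bore.
- bush_green_a: green plastic wheel bushing (green_a or green_b, at most one present, the other None), 60 g, upright, flange down: flange 46 mm across, 5 mm thick; above it a barrel 35 mm across to 38 mm total height (grip it from above). Through bore of 22 mm (fits the 20 mm gauge) or 17 mm (does not); the name does not tell which. Origin: centre of the underside, z up the bore.
- bush_green_b: green plastic wheel bushing (green_a or green_b, at most one present, the other None), 60 g, upright, flange down: flange 46 mm across, 5 mm thick; above it a barrel 35 mm across to 38 mm total height (grip it from above). Through bore of 22 mm (fits the 20 mm gauge) or 17 mm (does not); the name does not tell which. Origin: centre of the underside, z up the bore.
- gauge: fixed upright brass pin, origin under its centre. Base 64 mm across, top at 12 mm; 20 mm gauge diameter from 12 to 38 mm; cone from 38 to 44 mm; 13 mm nose to 50 mm, tapering to the tip at 55 mm. A bushing goes on from above, flange first: if it fits it rests on the base (underside at 12 mm), if not it stops on the cone (underside at about 41 mm).
- caddy: loose white open tray, 0.4 kg, origin under its centre: 200 mm (x) by 160 mm (y), walls 4 mm thick, 40 mm high, floor 4 mm. Handle: 10 mm round bar along y over the middle, centre 100 mm up, on uprights at y = -78 and 78 mm. On the bar's middle a wooden grip block, 16 mm in y, 20 mm in x, from 104 to 142 mm up: pinch it from above. Same from either end.
- caddy_bar (a point): middle of the caddy's handle bar, on the bar's centre line (100 mm above the caddy's underside); axes as the caddy's
- caddy_grip (a point): centre of the wooden grip block on the caddy's handle (128 mm above the underside), the point to pinch; axes as the caddy's
- hanger: fixed blue stand, origin under its upright plate (12 mm thick, 100 mm wide in y, top at 146 mm). Two 10 mm round prongs at y = -35 and 35 mm run level along its -x, centres 125 mm up, to x = -140 mm, then turn up to 150 mm. The caddy's bar lies along y across both prongs behind the upturned ends; its underside is then 35 mm above the table.
- hanger_seat (a point): where the caddy bar's middle should rest: hanger x = -120, y = 0, z = 135 mm; about 10 mm of play either way in x, between upturned ends and the tray meeting the upright; axes as the hanger's
- reject: fixed black open reject tray, 140 mm along its x, 170 mm along its y, walls 28 mm high and 4 mm thick, floor 4 mm thick. Origin at the centre of its underside.
- castor: bystander, leave it alone: spare castor standing wheel up on its steel plate, 72 mm wheel, about 86 mm tall, origin under it
- wrench: bystander, leave it alone: steel wrench lying flat, origin at its middle
- driver: bystander, leave it alone: screwdriver lying flat, origin at its middle
- tin: bystander, leave it alone: green-labelled food tin, 74 mm across, 110 mm tall, origin under it
- bowl: bystander, leave it alone: steel feeding bowl, 124 mm across, 45 mm tall, origin under it
- nut: bystander, leave it alone: small steel spacer, 26 mm across, 16 mm tall, origin under it
- spray: bystander, leave it alone: blue spray bottle with red cap, 60 mm across, 170 mm tall, origin under it

How it is judged:
By the outcome, as a careful person would: the job done as asked, in the order asked, and still so for the second after the job is handed in, with the robot touching nothing.
Of bush_blue_a, bush_blue_b only 1 to 1 are there at a start; the rules pass over those that are not, and their reading is None.
Of bush_yellow_a, bush_yellow_b only 1 to 1 are there at a start; the rules pass over those that are not, and their reading is None.
Of bush_red_a, bush_red_b only 1 to 1 are there at a start; the rules pass over those that are not, and their reading is None.
Of bush_green_a, bush_green_b only 1 to 1 are there at a start; the rules pass over those that are not, and their reading is None.
Of bush_yellow_a, bush_yellow_b, bush_red_a, bush_red_b, bush_green_a, bush_green_b only 5 to 5 are there at a start; the rules pass over those that are not, and their reading is None.
At some moment in a run one of bush_blue_a, bush_blue_b, bush_yellow_a, bush_yellow_b, bush_red_a, bush_red_b, bush_green_a, bush_green_b may be knocked a few centimetres aside while the robot is not near it.
Once in a run the grip may slacken for a moment while it holds something.
It also fails if it takes over 210 s, if anything falls off the work surface, if the arm or the gripper's body presses on something with over 40 N, if the wrist force passes 120 N, or if a joint passes its speed limit or range.

### The arm

A 6-joint arm with a two-finger parallel gripper is mounted at the origin on the work surface. World frame = base frame: x ahead of the robot, y to its left, z up, the work surface at z = 0. Lengths are in mm, angles in rad, forces in N, time in s.
With the tool pointing down it reaches from about 275 to 750 mm from the base axis. Payload 10.2 kg.
Tool frame: the origin (TCP) lies midway between the tips of the shut fingers; the grasp point (between the pads) lies grip_depth behind it (grip_depth is the distance from the TCP to the grasp point, in mm); z points along the fingers, y is the line along which they close (so a half turn about z gives the same grasp; the last joint's range is limited). The gripper opens to 85 mm and grips with 20 to 120 N. Pads are 22 mm wide; open, the fingers measure 114 mm over their backs; the gripper's body (76 mm by 85 mm) begins 54 mm behind the grasp point. The pads swing forward as they close: fully open they stand 13 mm farther back than shut.
Start: joints at [-0.223, 0.313, 1.498, -0, 1.331, -0.223], TCP at [525.006, -0.013, 231.294] pointing down, gripper open.
Joint ranges: [-2.94, 2.94], [-0.97, 2.17], [0.19, 2.56], [-1.23, 4.37], [0.02, 3.11], [-2.88, 2.88]. Speed limits (rad/s): [2.39, 2.39, 3.01, 3.14, 3.14, 3.14].

### API

Orientations are given as a unit quaternion [w, x, y, z].
In Python, from rig import * gives the robot as it stands.
- The arm moves only by the tool servo_tool, never from a script. Its argument "commands" is a list of rows, each a list of 3 entries, a list of its own where there are three numbers: the gripper command: -1 is fully open, 1 is shut, values between are in proportion, then the shift along the tool's x, y, z in m, then the turn, a rotation vector about the tool's x, y, z in units of 6 degrees (1.0 is 6 degrees). In form: [[grip, [dx, dy, dz], [ax, ay, az]], ...]. A call has 1 to 10 rows; each row shifts and turns the commanded pose from where the row before left it, along the tool's axes as they then stand; what a row does not reach is not made up. A row lasts 1/12 s, in which the tool goes at most 41.7 mm and 7.16 degrees, less where a joint would pass 70% of its speed; a pose out of reach is approached as far as the arm can. A call is refused whole if a number of a shift passes 0.0417 or a number of a turn 1, either way. A call with a gripper value outside its range is refused whole. The fingers move at their own pace and stop on an object; "squeeze" is the grip in N (left out, the last holds). Time passes only in rows, so rows that do not move let the fingers close. It gives the time, the measured TCP pose, the force, the opening and the grip force at its end, in the units of the state.
- sense(): the state, without advancing time (a new reading comes with each control period).
- capture(name): name is "scene" or "side" or "wrist"; returns a dict with "pixels" (420x560x3 uint8, red, green, blue), "z_map" (420x560 float32, mm along the optical axis (not along the pixel's ray), 0 where there is no reading), "fx", "fy", "cx", "cy" (pixels), "rvec" (rotation vector, rad) and "tvec" (3), from world to camera coordinates, as OpenCV has them; the wrist camera has in their place "T_tool_cam" (4x4, takes a point from camera to tool coordinates, whose origin is the TCP and whose axes are the flange's). Camera axes: x right, y down, z forward; pixel columns grow to the right and rows downward; lengths in mm; the calibration is good to about 2 mm. The wrist camera is an equidistant fisheye: a pixel r from the principal point sees the ray r / f radians off the axis. A picture is of the moment at which its call begins: read the wrist's pose just before it.
- finish_job(): hands the job in; it is judged then, once.
The state is a dict: "time_s": time; "joints": joint angles; "dq": joint speeds; "tau": joint torques, N m; "eef_pos": TCP position; "ee_rot": TCP orientation; "force": force on the tool from outside, world axes, zero at the start; "wrist_torque": the same for the moment, N m; "grip_width": opening from 0.0 (shut) to 1.0 (fully open); "grip_force": force on a finger pad.
Only numpy, scipy, OpenCV 4.12 (cv2) and the standard library are available. Lean on these libraries where they do the work, as an engineer would, in place of code of your own. Each camera call takes 0.05 s, during which the arm holds its last target. There are 200 camera calls.

## Working session

There is one attempt and no reset: what is moved stays moved. The work goes in short steps, Python scripts to look and compute and a tool call to move; the robot and the scene stay as the last step left them, time stands still between calls to the robot, and variables do not carry over. Pictures are saved under pics/ and viewed, at most 14 in all, crops included, and the job is handed in when it is done.

Besides the shell and the picture viewer there is one more tool, called after "Call:" as name([rows], argument=value, ...), one row to a line, values as JSON. servo_tool: Moves the arm, as the interface text tells. Its arguments: {"type":"object","properties":{"commands":{"type":"array"},"squeeze":{"type":"number"}},"required":["commands"]}

```bash
mkdir -p pics; ls; cat > h.py <<'E'
from rig import *
import numpy as np, cv2
def cap(n,save=None):
    s=sense(); c=capture(n)
    if save: cv2.imwrite('pics/'+save,c['pixels'][:,:,::-1])
    c['s']=s; return c
def world(c):
    z=c['z_map'].astype(float); h,w=z.shape
    u,v=np.meshgrid(np.arange(w),np.arange(h))
    P=np.stack([(u-c['cx'])/c['fx']*z,(v-c['cy'])/c['fy']*z,z],-1)
    R,_=cv2.Rodrigues(np.array(c['rvec'],float))
    W=(P-np.array(c['tvec']).ravel())@R
    W[z<=0]=np.nan
    return W
E
python3 - <<'E'
from h import *
print(sense())
for n in ('scene','side'):
    c=cap(n,n+'0.png'); np.savez('/tmp/'+n,**{k:v for k,v in c.items() if k!='s'})
    R,_=cv2.Rodrigues(np.array(c['rvec'],float)); print(n,c['fx'],c['cx'],-R.T@np.array(c['tvec']).ravel(),R[2])
c=cap('wrist','wrist0.png'); print(c['T_tool_cam'],c['fx'],c['cx'],c['cy'])
E
```

```text
pics
{'time_s': 0.0, 'joints': array([-2.23424600e-01,  3.13448913e-01,  1.49845228e+00,  1.63013152e-05,
        1.33097949e+00, -2.23399443e-01]), 'dq': array([ 0.00040488,  0.00030808, -0.00099743,  0.0015542 , -0.00073692,
        0.00043869]), 'tau': array([-5.78409599e-04, -4.12261176e+01, -2.59742296e+01, -3.58453699e-04,
        4.11797926e-03, -1.23038126e-05]), 'eef_pos': array([5.24743244e+02, 3.74044161e-02, 2.30729906e+02]), 'ee_rot': array([-5.49184926e-04,  7.07116901e-01,  7.07096368e-01, -3.36477673e-04]), 'force': array([-0.00156397,  0.1822504 ,  0.32542461]), 'wrist_torque': array([ 0.03658372, -0.02435141,  0.002328  ]), 'grip_force': 0.0, 'grip_width': 0.9974148368850952}
scene 459.43294791170973 274.4872603339708 [1193.89716919  489.19284996 1065.3091748 ] [-0.49854673 -0.42173706 -0.7573566 ]
side 422.9982797570705 284.34936364108773 [114.5873994  788.44619119 855.97995171] [ 0.36917963 -0.68136264 -0.63202164]
[[-7.32225490e-04 -9.65416970e-01 -2.60709681e-01  6.63109475e+01]
 [ 9.99999708e-01 -6.49501058e-04 -4.03460018e-04 -4.01645425e-01]
 [ 2.20175935e-04 -2.60709900e-01  9.65417163e-01 -1.42607752e+02]
 [ 0.00000000e+00  0.00000000e+00  0.00000000e+00  1.00000000e+00]] 325.19226210127806 280.4842141957135 209.13925777192887
```

View pics/scene0.png

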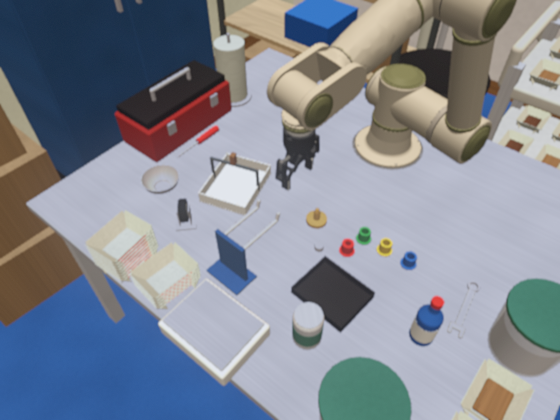

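View pics/side0.png

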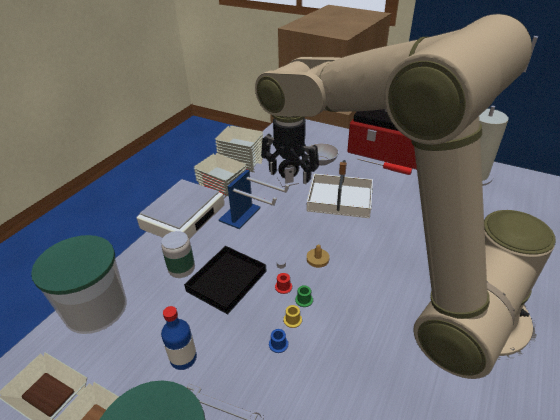

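Scene view: caddy is at about (236,184), gauge (317,217), red (347,247), green (364,235), yellow (386,246) and blue (409,260). The reject tray is at (333,293) and the hanger at (233,258), prongs pointing toward (270,210). The side view shows the same layout. Next I'll measure from depth and colour.

```bash
cat >> h.py <<'E'
COL={'blue':(100,130),'yellow':(20,35),'red':(-8,8),'green':(50,80)}
def fitc(p,r=None):
    A=np.c_[2*p,np.ones(len(p))]; s=np.linalg.lstsq(A,(p**2).sum(1),rcond=None)[0]
    return s[:2],np.sqrt(s[2]+s[:2]@s[:2])
def bush(c,W,col,roi=None):
    hsv=cv2.cvtColor(c['pixels'],cv2.COLOR_RGB2HSV).astype(int); h=hsv[...,0].copy()
    if col=='red': h[h>90]-=180
    lo,hi=COL[col]
    m=(h>=lo)&(h<=hi)&(hsv[...,1]>130)&(hsv[...,2]>60)
    m&=(W[...,0]>200)&(W[...,0]<760)&(np.abs(W[...,1])<420)&(W[...,2]>1)&(W[...,2]<120)
    if roi is not None: m&=np.hypot(W[...,0]-roi[0],W[...,1]-roi[1])<roi[2]
    n,l,st,ce=cv2.connectedComponentsWithStats(m.astype(np.uint8))
    out=[]
    for i in range(1,n):
        if st[i,4]<40: continue
        P=W[l==i]; zt=np.percentile(P[:,2],97); T=P[P[:,2]>zt-4][:,:2]
        out.append((st[i,4],ce[i].round(),P.mean(0).round(1),zt.round(1),((T.max(0)+T.min(0))/2).round(1),(T.max(0)-T.min(0)).round(1)))
    return out
E
python3 - <<'E'
from h import *
for n in ('scene','side'):
    c=dict(np.load('/tmp/'+n+'.npz')); W=world(c); px=c['pixels'].astype(int)
    print(n,'table z',np.nanmedian(W[300:,150:400,2]))
    for k in COL:
        for o in bush(c,W,k): print(k,*o)
    # gauge
    hsv=cv2.cvtColor(c['pixels'],cv2.COLOR_RGB2HSV).astype(int)
    box=(slice(195,240),slice(295,340)) if n=='scene' else (slice(235,275),slice(295,340))
    m=(hsv[box][...,1]>90)&(hsv[box][...,0]<30)
    P=W[box][m]; print('gauge',len(P),np.nanmax(P[:,2]))
    b=P[(P[:,2]>6)&(P[:,2]<15)]; print('base',fitc(b[:,:2]),b[:,:2].min(0),b[:,:2].max(0)); t=P[P[:,2]>36]; print('pin',t.mean(0),len(t))
    # reject
    box=(slice(250,330),slice(285,380)) if n=='scene' else (slice(240,312),slice(180,272))
    m=(px[box].max(-1)<60); P=W[box][m]; P=P[(P[:,2]>0)&(P[:,2]<40)]
    r=cv2.minAreaRect(P[:,:2].astype(np.float32)); print('reject',r,P[:,2].min(),P[:,2].max())
    # hanger
    box=(slice(225,295),slice(200,262)) if n=='scene' else (slice(160,230),slice(215,265))
    h=hsv[box]; m=(h[...,0]>100)&(h[...,0]<125)&(h[...,1]>120); P=W[box][m]; 
    for a,b in ((40,138),(140,160)):
        Q=P[(P[:,2]>a)&(P[:,2]<b)]; print('hang',len(Q),cv2.minAreaRect(Q[:,:2].astype(np.float32)))
    # caddy
    box=(slice(145,215),slice(190,280)) if n=='scene' else (slice(170,220),slice(300,380))
    P=W[box].reshape(-1,3); Q=P[(P[:,2]>32)&(P[:,2]<44)]; print('caddy rim',len(Q),cv2.minAreaRect(Q[:,:2].astype(np.float32)))
    hh=W[box]; s=(h0:=hsv[box]); m=(hh[...,2]>108)&(hh[...,2]<150)&(s[...,1]>60); Q=hh[m]; print('grip',len(Q),Q.mean(0),Q.min(0) if len(Q) else 0,Q.max(0))
    m=(hh[...,2]>85)&(hh[...,2]<107); Q=hh[m]; print('bar',len(Q),cv2.minAreaRect(Q[:,:2].astype(np.float32)))
E
```

```text
scene table z 2.6669528101972197
blue 189 [409. 261.] [408.9 303.2  22.8] 40.5 [407.  302.5] [30.9 28.8]
blue 432 [232. 275.] [741.8 -50.8   9.4] 13.2 [732.6 -55.6] [ 54.9 114.4]
blue 78 [420. 315.] [592.3 412.9 109.2] 118.9 [584.4 413.1] [24.9 13.3]
yellow 168 [385. 247.] [410.9 228.8  23.3] 40.8 [408.  227.8] [26.7 27.7]
red 183 [347. 248.] [479.  147.4  24.4] 41.9 [475.3 146.9] [29.9 30.3]
gauge 252 54.04360120339546
base (array([437.28923827,  11.91990624]), np.float64(21.87813077203264)) [407.82520562 -16.82457297] [465.58223952  40.9098992 ]
pin [438.32952784  12.66220191  43.55471788] 27
reject ((617.1121826171875, 194.3277130126953), (169.4689483642578, 141.76148986816406), 84.69441986083984) 0.7268264865369624 33.69679833565602
hang 2 ((722.5772705078125, -9.329267501831055), (1.4261195659637451, 0.0), -144.6894073486328)
hang 106 ((727.8389892578125, -54.85222625732422), (95.42491149902344, 10.412941932678223), 86.92134094238281)
caddy rim 429 ((519.5245971679688, -261.7442932128906), (285.70281982421875, 163.9943389892578), 16.99222755432129)
grip 57 [ 486.64279689 -269.96
[... 856 characters left out ...]
62838745117188), (172.0000457763672, 181.6205596923828), 84.42193603515625) 0.024288744251192224 39.550373013377396
hang 466 ((744.899169921875, -98.52702331542969), (51.99184799194336, 194.0409698486328), 23.790388107299805)
hang 101 ((724.6049194335938, -54.11648178100586), (96.75959777832031, 14.486324310302734), 86.7944564819336)
caddy rim 371 ((480.5111083984375, -272.824951171875), (200.0144805908203, 170.54483032226562), 16.51525115966797)
grip 21 [ 479.99761625 -265.7096447   115.29359428] [ 471.60717105 -270.10047971  108.10053223] [ 487.85548054 -263.12541126  120.20566275]
bar 66 ((466.22052001953125, -229.68270874023438), (15.741453170776367, 81.58946228027344), 19.9477481842041)
```

```bash
python3 -c "
import rig;print([n for n in dir(rig) if n[0]!='_'])
print(getattr(rig,'grip_depth',None))"
cat >> h.py <<'E'
from scipy.spatial.transform import Rotation as Ro
def wr(c):  # wrist: tool->world
    q=c['s']['ee_rot']; R=Ro.from_quat([q[1],q[2],q[3],q[0]]).as_matrix(); return R,np.array(c['s']['eef_pos'])
def wworld(c):
    z=c['z_map'].astype(float); h,w=z.shape
    u,v=np.meshgrid(np.arange(w),np.arange(h)); x=(u-c['cx'])/c['fx']; y=(v-c['cy'])/c['fy']
    r=np.hypot(x,y)+1e-9; k=np.tan(np.minimum(r,1.4))/r
    P=np.stack([x*k*z,y*k*z,z],-1); T=np.array(c['T_tool_cam']); R,p=wr(c)
    W=(P@T[:3,:3].T+T[:3,3])@R.T+p; W[z<=0]=np.nan; return W
def tool():
    s=sense(); q=s['ee_rot']; R=Ro.from_quat([q[1],q[2],q[3],q[0]]).as_matrix()
    print('t %.1f'%s['time_s'],'tcp',np.round(s['eef_pos'],1),'phi',np.degrees(np.arctan2(R[1,1],R[0,1])).round(1),'zax',R[:,2].round(3),'f',np.round(s['force'],1),'g',round(s['grip_width']*85,1),round(s['grip_force'],1),'j6',round(s['joints'][5],2)); return R
E
```

```text
['PlanningError', 'capture', 'finish_job', 'grip_depth', 'sense']
18.700000000000003
```

Call:
servo_tool([
  [-1, [0.03, -0.012, 0.005], [0, 0, 0]],
  [-1, [0.03, -0.012, 0.005], [0, 0, 0]],
  [-1, [0.03, -0.012, 0.005], [0, 0, 0]],
  [-1, [0.03, -0.012, 0.005], [0, 0, 0]],
  [-1, [0.03, -0.012, 0.005], [0, 0, 0]],
  [-1, [0.03, -0.012, 0.005], [0, 0, 0]],
  [-1, [0.03, -0.012, 0.005], [0, 0, 0]],
  [-1, [0.03, -0.012, 0.005], [0, 0, 0]],
  [-1, [0.03, -0.012, 0.005], [0, 0, 0]],
  [-0.3, [0.03, -0.012, 0.005], [0, 0, 0]],
], squeeze=60)

```text
time_s: 0.98
eef_pos: [404.0, 301.3, 181.0]
ee_rot: [-0.0, 0.707, 0.707, -0.0]
force: [1.1, -0.1, 0.0]
grip_width: 0.881
grip_force: 0.0
```

Call:
servo_tool([
  [-0.3, [0, 0, 0.015], [0, 0, 0]],
  [-0.3, [0, 0, 0], [0, 0, 0]],
  [-0.3, [0, 0, 0], [0, 0, 0]],
])

```text
time_s: 1.23
eef_pos: [404.7, 299.7, 165.9]
ee_rot: [-0.0, 0.707, 0.707, -0.001]
force: [0.9, -0.2, 0.1]
grip_width: 0.649
grip_force: 0.0
```

```bash
python3 - <<'E'
from h import *
tool()
c=cap('wrist','w1.png'); W=wworld(c)
print(np.nanmedian(W[...,2]))
for k in COL:
    for o in bush(c,W,k): print(k,*o)
E
```

```text
t 1.2 tcp [404.7 299.7 165.9] phi 0.0 zax [-0.001 -0.001 -1.   ] f [ 0.9 -0.2  0.1] g 55.1 0.0 j6 0.4
0.6060893166577728
blue 1251 [500.  77.] [561.5 409.7 107.3] 119.2 [570.  412.7] [34.8 14.5]
blue 130 [437.  86.] [555.1 409.2  13.8] 20.7 [557.9 410.2] [24.6 19. ]
blue 1509 [277. 193.] [400.9 304.6  24.3] 38.9 [400.6 300.8] [33.7 34.1]
yellow 1364 [279. 268.] [402.3 230.1  23.2] 38.8 [402.1 226.7] [32.8 33.6]
red 769 [335. 327.] [463.4 154.9  18.9] 38.3 [464.  155.4] [18.4 12.6]
green 351 [281. 311.] [404.1 168.    5.3] 8.8 [404.5 163.8] [42.6 32.4]
green 383 [281. 334.] [404.5 159.6  36.9] 39.0 [404.5 159.3] [32.9 31.5]
```

View pics/w1.png

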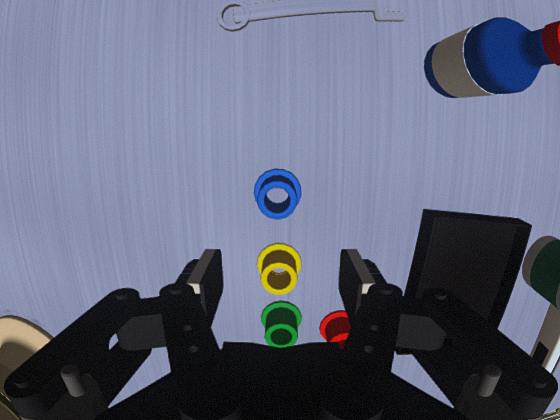

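Wrist view: blue is at (277,193), yellow (279,268), green (281,320) and red (335,327). The measured tops sit at about 39 mm, which matches the given height. Descending on blue.

Call:
servo_tool([
  [-0.3, [0.001, -0.004, 0.03], [0, 0, 0]],
  [-0.3, [0, 0, 0.03], [0, 0, 0]],
  [-0.3, [0, 0, 0.03], [0, 0, 0]],
  [-0.3, [0, 0, 0.03], [0, 0, 0]],
  [-0.3, [0, 0, 0.02], [0, 0, 0]],
  [-0.3, [0, 0, 0.018], [0, 0, 0]],
  [0.5, [0, 0, 0], [0, 0, 0]],
  [0.5, [0, 0, 0], [0, 0, 0]],
  [0.5, [0, 0, 0], [0, 0, 0]],
  [0.5, [0, 0, 0], [0, 0, 0]],
])

```text
time_s: 2.12
eef_pos: [402.0, 301.1, 9.8]
ee_rot: [0.0, 0.707, 0.707, 0.001]
force: [-0.9, 0.2, -0.5]
grip_width: 0.395
grip_force: 59.5
```

Call:
servo_tool([
  [0.5, [0, 0, 0], [0, 0, 0]],
  [0.5, [0, 0, -0.02], [0, 0, 0]],
  [0.5, [0, 0, -0.03], [0, 0, 0]],
  [0.5, [0, 0, -0.03], [0, 0, 0]],
  [0.5, [0, 0, -0.02], [0, 0, 0]],
  [0.5, [-0.03, 0.003, 0], [0, 0, 0]],
  [0.5, [-0.03, 0.003, 0], [0, 0, 0]],
  [0.5, [-0.03, 0.003, 0], [0, 0, 0]],
  [0.5, [-0.03, 0.003, 0], [0, 0, 0]],
  [0.5, [-0.03, 0.003, 0], [0, 0, 0]],
])

```text
time_s: 2.95
eef_pos: [416.0, 149.7, 109.1]
ee_rot: [0.0, 0.707, 0.707, 0.001]
force: [0.2, 0.3, -0.5]
grip_width: 0.388
grip_force: 59.7
```

Call:
servo_tool([
  [0.5, [-0.03, 0.003, 0], [0, 0, 0]],
  [0.5, [-0.03, 0.003, 0], [0, 0, 0]],
  [0.5, [-0.03, 0.003, 0], [0, 0, 0]],
  [0.5, [-0.02, 0.004, 0], [0, 0, 0]],
  [0.5, [0, 0.004, 0], [0, 0, 0]],
  [0.5, [0, 0, 0], [0, 0, 0]],
  [0.5, [0, 0, 0], [0, 0, 0]],
])

```text
time_s: 3.53
eef_pos: [433.0, 41.5, 108.6]
ee_rot: [0.0, 0.707, 0.707, 0.0]
force: [-0.4, 0.4, -0.7]
grip_width: 0.39
grip_force: 59.7
```

```bash
python3 - <<'E'
from h import *
tool()
c=cap('wrist','w2.png'); W=wworld(c); np.savez('/tmp/w2',W=W,px=c['pixels'])
for k in ('blue',):
    for o in bush(c,W,k): print(k,*o)
hsv=cv2.cvtColor(c['pixels'],cv2.COLOR_RGB2HSV).astype(int)
m=(np.hypot(W[...,0]-435,W[...,1]-13)<60)&(hsv[...,1]>90)&(hsv[...,0]<30)&(W[...,2]>4)&(W[...,2]<62)
P=W[m];print(len(P)); b=P[(P[:,2]>6)&(P[:,2]<16)]; print(len(b),b.min(0),b.max(0)); t=P[P[:,2]>30]; print(len(t),t.mean(0) if len(t) else 0)
E
```

```text
t 3.5 tcp [433.   41.5 108.6] phi 0.0 zax [ 0.  0. -1.] f [-0.4  0.4 -0.7] g 33.2 59.7 j6 -0.18
blue 1801 [280. 233.] [432.5  57.5 107.5] 118.9 [431.4  54.7] [33.4  9.8]
blue 1570 [531. 290.] [708.9 -51.5   7.9] 9.3 [718.2 -58. ] [ 51.3 120.2]
blue 555 [279. 284.] [431.8  32.6 111.5] 119.3 [432.5  34.8] [21.4  9. ]
423
236 [407.66850537 -12.73370171   6.06331733] [458.65470672  41.02223408  13.76189869]
143 [432.96979692   9.64249048  53.12973876]
```

View pics/w2.png

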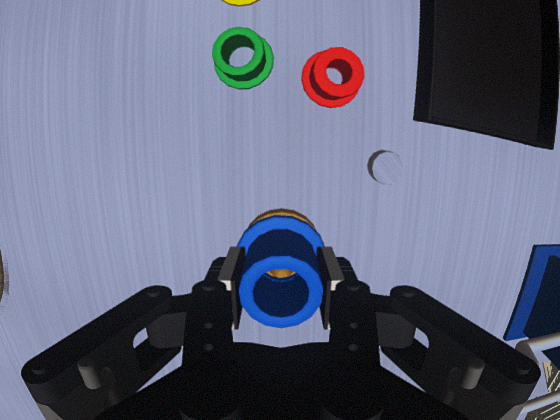

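The wrist picture shows blue held at (280,265) with the brass pin visible through its bore. The pin measures (433,10.5) and its tip height is correct. Moving over it and descending.

Call:
servo_tool([
  [0.5, [-0.016, 0, 0], [0, 0, 0]],
  [0.5, [-0.015, 0, 0], [0, 0, 0]],
  [0.5, [0, 0, 0.018], [0, 0, 0]],
  [0.5, [0, 0, 0.015], [0, 0, 0]],
  [0.5, [0, 0, 0], [0, 0, 0]],
  [0.5, [0, 0, 0.005], [0, 0, 0]],
  [0.5, [0, 0, 0.005], [0, 0, 0]],
  [0.5, [0, 0, 0.005], [0, 0, 0]],
  [0.5, [0, 0, 0], [0, 0, 0]],
])

```text
time_s: 4.33
eef_pos: [432.8, 10.3, 59.8]
ee_rot: [-0.0, 0.707, 0.707, -0.0]
force: [0.7, 0.1, -1.1]
grip_width: 0.395
grip_force: 59.7
```

Call:
servo_tool([
  [0.5, [0, 0, 0.004], [0, 0, 0]],
  [0.5, [0, 0, 0.003], [0, 0, 0]],
  [0.5, [0, 0, 0.002], [0, 0, 0]],
  [0.5, [0, 0, 0], [0, 0, 0]],
])

```text
time_s: 4.67
eef_pos: [432.8, 10.0, 51.0]
ee_rot: [-0.0, 0.707, 0.707, -0.0]
force: [-1.0, 0.3, -0.5]
grip_width: 0.391
grip_force: 59.7
```

Call:
servo_tool([
  [0.5, [0, 0, 0.002], [0, 0, 0]],
  [0.5, [0, 0, 0.002], [0, 0, 0]],
  [0.5, [0, 0, 0], [0, 0, 0]],
])

```text
time_s: 4.92
eef_pos: [432.9, 10.0, 47.0]
ee_rot: [-0.0, 0.707, 0.707, -0.0]
force: [1.1, 0.1, -0.1]
grip_width: 0.391
grip_force: 59.7
```

Call:
servo_tool([
  [0.5, [0, 0, 0.002], [0, 0, 0]],
  [0.5, [0, 0, 0], [0, 0, 0]],
])

```text
time_s: 5.08
eef_pos: [433.1, 9.8, 45.1]
ee_rot: [0.0, 0.707, 0.707, -0.0]
force: [1.2, -1.5, -1.0]
grip_width: 0.39
grip_force: 59.7
```

Call:
servo_tool([
  [0.5, [0, 0, 0.005], [0, 0, 0]],
  [0.5, [0, 0, 0.005], [0, 0, 0]],
  [0.5, [0, 0, 0.005], [0, 0, 0]],
  [0.5, [0, 0, 0.005], [0, 0, 0]],
  [0.5, [0, 0, 0.003], [0, 0, 0]],
  [0.5, [0, 0, 0], [0, 0, 0]],
  [0.5, [0, 0, 0], [0, 0, 0]],
])

```text
time_s: 5.67
eef_pos: [433.0, 9.7, 21.7]
ee_rot: [0.0, 0.707, 0.707, -0.0]
force: [1.9, -5.8, -3.1]
grip_width: 0.392
grip_force: 59.8
```

Call:
servo_tool([
  [0.5, [-0.001, 0, 0.001], [0, 0, 0]],
  [0.5, [0, 0, 0.001], [0, 0, 0]],
  [0.5, [0, 0, 0], [0, 0, 0]],
  [0.5, [0, 0, 0], [0, 0, 0]],
])

```text
time_s: 6.0
eef_pos: [432.7, 9.1, 20.6]
ee_rot: [-0.0, 0.707, 0.707, -0.0]
force: [-4.4, -1.4, 11.0]
grip_width: 0.393
grip_force: 61.1
```

Blue reached the base: TCP stopped at 20.6 with +11 N, underside about 11–12 mm. It fits, so it goes to the caddy.

Call:
servo_tool([
  [0.5, [0, 0, -0.01], [0, 0, 0]],
  [0.5, [0, 0, -0.02], [0, 0, 0]],
  [0.5, [0, 0, -0.03], [0, 0, 0]],
  [0.5, [0, 0, -0.03], [0, 0, 0]],
  [0.5, [0, 0, -0.03], [0, 0, 0]],
  [0.5, [-0.02, 0.01, 0], [0, 0, 0]],
  [0.5, [-0.03, 0.013, 0], [0, 0, 0]],
  [0.5, [-0.03, 0.013, 0], [0, 0, 0]],
  [0.5, [-0.03, 0.013, 0], [0, 0, 0]],
  [0.5, [-0.03, 0.013, 0], [0, 0, 0]],
])

```text
time_s: 6.83
eef_pos: [495.1, -132.0, 139.7]
ee_rot: [-0.001, 0.707, 0.707, 0.0]
force: [0.7, -1.0, -1.7]
grip_width: 0.393
grip_force: 61.0
```

Call:
servo_tool([
  [0.5, [-0.03, 0.013, 0], [0, 0, 0]],
  [0.5, [-0.03, 0.013, 0], [0, 0, 0]],
  [0.5, [-0.03, 0.012, 0], [0, 0, 0]],
  [0.5, [0, 0, 0], [0, 0, 1]],
  [0.5, [0, 0, 0], [0, 0, 1]],
  [0.5, [0, 0, 0], [0, 0, 1]],
  [0.5, [0, 0, 0], [0, 0, 1]],
  [0.5, [0, 0, 0], [0, 0, 1]],
  [0.5, [0, 0, 0], [0, 0, 1]],
  [0.5, [0, 0, 0], [0, 0, 1]],
])

```text
time_s: 7.67
eef_pos: [532.8, -220.4, 139.5]
ee_rot: [-0.001, 0.915, 0.404, -0.0]
force: [-0.2, -0.6, -0.3]
grip_width: 0.394
grip_force: 61.0
```

Call:
servo_tool([
  [0.5, [0, 0, 0], [0, 0, 1]],
  [0.5, [0, 0, 0], [0, 0, 1]],
  [0.5, [0, 0, 0], [0, 0, 1]],
  [0.5, [0, 0, 0], [0, 0, 1]],
  [0.5, [0, 0, 0], [0, 0, 1]],
  [0.5, [0, 0, 0], [0, 0, 0.2]],
  [0.5, [0, 0, 0], [0, 0, 0]],
  [0.5, [0, 0, 0], [0, 0, 0]],
])

```text
time_s: 8.33
eef_pos: [532.9, -220.8, 140.0]
ee_rot: [-0.0, 0.989, 0.148, -0.0]
force: [0.2, -0.6, 0.2]
grip_width: 0.392
grip_force: 61.0
```

```bash
python3 - <<'E'
from h import *
tool()
c=cap('wrist','w3.png'); W=wworld(c); np.savez('/tmp/w3',W=W,px=c['pixels'])
near=np.hypot(W[...,0]-479,W[...,1]+275)<150
Q=W[near&(W[...,2]>36)&(W[...,2]<44)]; print('rim',len(Q),cv2.minAreaRect(Q[:,:2].astype(np.float32)))
Q=W[near&(W[...,2]>138)&(W[...,2]<148)]; print('grip',len(Q),Q.mean(0),cv2.minAreaRect(Q[:,:2].astype(np.float32)))
E
```

```text
t 8.3 tcp [ 532.9 -220.8  140. ] phi -73.0 zax [-0.     0.001 -1.   ] f [ 0.2 -0.6  0.2] g 33.3 61.0 j6 0.68
rim 2249 ((481.1773681640625, -275.4754638671875), (200.47337341308594, 161.49234008789062), 16.784616470336914)
grip 956 [ 536.44425227 -219.20055992  143.62409976] ((538.9481201171875, -218.60580444335938), (45.473270416259766, 33.91365051269531), 69.86292266845703)
```

View pics/w3.png

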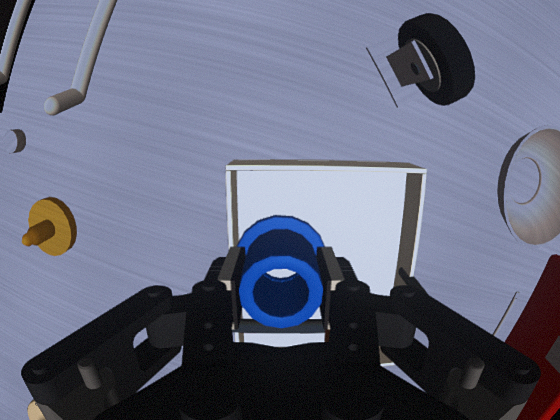

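Wrist view: caddy rim spans (228–425,160+) and the blue bushing hangs over its right half. The rim fit is 200×161 mm, centred at (480.5,-275) with yaw 16.8°. Placing blue.

Call:
servo_tool([
  [0.5, [0, 0.006, 0.02], [0, 0, 0]],
  [0.5, [0, 0, 0.03], [0, 0, 0]],
  [0.5, [0, 0, 0.03], [0, 0, 0]],
  [0.5, [0, 0, 0.025], [0, 0, 0]],
  [0.5, [0, 0, 0.01], [0, 0, 0]],
  [0.5, [0, 0, 0.005], [0, 0, 0]],
  [0.5, [0, 0, 0.005], [0, 0, 0]],
  [0.5, [0, 0, 0], [0, 0, 0]],
  [0.5, [0, 0, 0], [0, 0, 0]],
])

```text
time_s: 9.13
eef_pos: [535.3, -227.1, 16.4]
ee_rot: [0.001, 0.989, 0.146, 0.001]
force: [0.3, 0.4, -0.1]
grip_width: 0.389
grip_force: 61.0
```

Call:
servo_tool([
  [-0.1, [0, 0, 0], [0, 0, 0]],
  [-0.1, [0, 0, 0], [0, 0, 0]],
  [-0.1, [0, 0, 0], [0, 0, 0]],
  [-0.1, [0, 0, -0.02], [0, 0, 0]],
  [-0.1, [0, 0, -0.04], [0, 0, 0]],
  [-0.1, [0, 0, -0.04], [0, 0, 0]],
  [-0.1, [0, 0, -0.035], [0, 0, 0]],
  [-0.1, [0, 0, 0], [0, 0, 0]],
  [-0.1, [0, 0, 0], [0, 0, 0]],
])

```text
time_s: 9.88
eef_pos: [535.4, -227.2, 152.4]
ee_rot: [0.002, 0.989, 0.146, 0.002]
force: [0.4, 0.0, -1.8]
grip_width: 0.555
grip_force: 0.0
```

```bash
python3 - <<'E'
from h import *
tool()
c=cap('wrist'); W=wworld(c)
for o in bush(c,W,'blue',(530,-220,100)): print(*o)
for n in ('scene','side'):
    c=cap(n); W=world(c)
    for k in COL:
        for o in bush(c,W,k): print(n,k,*o)
E
```

```text
t 9.9 tcp [ 535.4 -227.2  152.4] phi -73.2 zax [ 0.004 -0.003 -1.   ] f [ 0.4  0.  -1.8] g 47.2 0.0 j6 0.67
1608 [280. 198.] [ 539.  -225.3   28.5] 42.9 [ 535.6 -226.5] [33.6 33.7]
scene blue 47 [234. 197.] [ 539.3 -223.4   37.3] 44.4 [ 540.8 -222.6] [21.6 24.9]
scene blue 423 [232. 275.] [741.5 -51.1   9.1] 12.6 [732.3 -55.4] [ 55. 114.]
scene blue 72 [420. 315.] [592.8 412.8 108.6] 118.9 [586.  412.1] [14.3 12.6]
scene yellow 169 [385. 247.] [410.4 228.6  22.9] 40.8 [408.5 228.5] [27.9 26.2]
scene red 184 [347. 248.] [478.9 147.3  24.2] 41.0 [475.4 144.6] [28.  27.5]
side blue 109 [319. 196.] [ 533.5 -220.1   32. ] 41.9 [ 535.4 -224.4] [32.1 33.1]
side blue 281 [242. 217.] [717.4 -43.4   8. ] 11.5 [726.7 -53.1] [ 66.3 114.1]
side yellow 298 [292. 316.] [400.1 232.5  22.3] 39.3 [401.4 227.6] [32.8 32.9]
side red 265 [283. 283.] [467.8 151.2  23.1] 39.4 [470.5 147.3] [32.  35.2]
side green 94 [304. 292.] [403.7 160.7  33.4] 40.5 [404. 160.] [30.9 31.5]
side green 74 [304. 302.] [400.2 169.4   6.5] 14.0 [396.6 167.2] [19.3 20.7]
```

Call:
servo_tool([
  [-0.3, [0, 0, 0], [0, 0, -1]],
  [-0.3, [0, 0, 0], [0, 0, -1]],
  [-0.3, [0, 0, 0], [0, 0, -1]],
  [-0.3, [0, 0, 0], [0, 0, -1]],
  [-0.3, [0, 0, 0], [0, 0, -1]],
  [-0.3, [0, 0, 0], [0, 0, -1]],
  [-0.3, [0, 0, 0], [0, 0, -1]],
  [-0.3, [0, 0, 0], [0, 0, -1]],
  [-0.3, [0, 0, 0], [0, 0, -1]],
  [-0.3, [0, 0, 0], [0, 0, -1]],
])

```text
time_s: 10.87
eef_pos: [534.3, -226.5, 148.7]
ee_rot: [-0.001, 0.782, 0.623, -0.0]
force: [-0.1, 0.5, 0.0]
grip_width: 0.65
grip_force: 0.0
```

Call:
servo_tool([
  [-0.3, [0, 0, 0], [0, 0, -1]],
  [-0.3, [0, 0, 0], [0, 0, -1]],
  [-0.3, [0, 0, 0], [0, 0, -0.2]],
  [-0.3, [0.032, -0.0095, 0], [0, 0, 0]],
  [-0.3, [0.032, -0.0095, 0], [0, 0, 0]],
  [-0.3, [0.032, -0.0095, 0], [0, 0, 0]],
  [-0.3, [0.032, -0.0095, 0], [0, 0, 0]],
  [-0.3, [0.032, -0.0095, 0], [0, 0, 0]],
  [-0.3, [0.032, -0.0095, 0], [0, 0, 0]],
  [-0.3, [0.032, -0.0095, 0], [0, 0, 0]],
])

```text
time_s: 11.7
eef_pos: [467.2, -1.3, 149.6]
ee_rot: [-0.001, 0.708, 0.706, -0.0]
force: [0.9, -1.1, -0.3]
grip_width: 0.649
grip_force: 0.0
```

Call:
servo_tool([
  [-0.3, [0.032, -0.0095, 0], [0, 0, 0]],
  [-0.3, [0.032, -0.0095, 0], [0, 0, 0]],
  [-0.3, [0.032, -0.0095, 0], [0, 0, 0]],
  [-0.3, [0.032, -0.0095, 0], [0, 0, 0]],
  [-0.3, [0.032, -0.0095, 0], [0, 0, 0]],
  [-0.3, [0.032, -0.0095, 0], [0, 0, 0]],
  [-0.3, [0.03, -0.0095, 0], [0, 0, 0]],
  [-0.3, [0, 0, 0], [0, 0, 0]],
  [-0.3, [0, 0, 0], [0, 0, 0]],
])

```text
time_s: 12.45
eef_pos: [400.9, 220.2, 149.6]
ee_rot: [-0.0, 0.707, 0.707, -0.001]
force: [0.1, -0.5, -0.2]
grip_width: 0.652
grip_force: 0.0
```

```bash
python3 - <<'E'
from h import *
tool()
c=cap('wrist'); W=wworld(c)
for k in ('yellow','red','green'):
  for o in bush(c,W,k): print(k,*o)
E
```

```text
t 12.4 tcp [400.9 220.2 149.6] phi 0.1 zax [-0.001 -0.    -1.   ] f [ 0.1 -0.5 -0.2] g 55.4 0.0 j6 0.24
yellow 1546 [283. 192.] [402.1 229.3  24.7] 39.0 [402.3 225.9] [34.1 33.7]
red 221 [334. 272.] [453.1 145.6   6.8] 21.9 [453.4 141.9] [1.4 7.6]
green 1145 [285. 264.] [404.2 162.3  23.4] 39.0 [404.2 157.7] [33.3 34.1]
```

Call:
servo_tool([
  [-0.3, [0.006, 0.0015, 0.03], [0, 0, 0]],
  [-0.3, [0, 0, 0.03], [0, 0, 0]],
  [-0.3, [0, 0, 0.03], [0, 0, 0]],
  [-0.3, [0, 0, 0.03], [0, 0, 0]],
  [-0.3, [0, 0, 0.012], [0, 0, 0]],
  [-0.3, [0, 0, 0.008], [0, 0, 0]],
  [-0.3, [0, 0, 0], [0, 0, 0]],
  [0.5, [0, 0, 0], [0, 0, 0]],
  [0.5, [0, 0, 0], [0, 0, 0]],
  [0.5, [0, 0, 0], [0, 0, 0]],
])

```text
time_s: 13.33
eef_pos: [404.2, 225.2, 11.6]
ee_rot: [0.001, 0.707, 0.707, 0.001]
force: [-0.4, -1.9, 3.5]
grip_width: 0.396
grip_force: 59.9
```

Call:
servo_tool([
  [0.5, [0, 0, 0], [0, 0, 0]],
  [0.5, [0, 0, 0], [0, 0, 0]],
])

```text
time_s: 13.5
eef_pos: [404.2, 225.2, 11.5]
ee_rot: [0.001, 0.707, 0.707, 0.001]
force: [-0.1, -2.9, 6.0]
grip_width: 0.396
grip_force: 60.2
```

Call:
servo_tool([
  [0.5, [0, 0, -0.02], [0, 0, 0]],
  [0.5, [0, 0, -0.03], [0, 0, 0]],
  [0.5, [0, 0, -0.03], [0, 0, 0]],
  [0.5, [0, 0, -0.02], [0, 0, 0]],
  [0.5, [-0.03, 0.005, 0], [0, 0, 0]],
  [0.5, [-0.03, 0.005, 0], [0, 0, 0]],
  [0.5, [-0.03, 0.005, 0], [0, 0, 0]],
  [0.5, [-0.03, 0.005, 0], [0, 0, 0]],
  [0.5, [-0.03, 0.005, 0], [0, 0, 0]],
  [0.5, [-0.03, 0.005, 0], [0, 0, 0]],
])

```text
time_s: 14.33
eef_pos: [433.4, 43.8, 110.9]
ee_rot: [0.0, 0.707, 0.707, 0.0]
force: [0.3, 0.7, -0.5]
grip_width: 0.397
grip_force: 60.0
```

Call:
servo_tool([
  [0.5, [-0.022, 0.001, 0], [0, 0, 0]],
  [0.5, [0, 0, 0], [0, 0, 0]],
  [0.5, [0, 0, 0], [0, 0, 0]],
])

```text
time_s: 14.58
eef_pos: [434.4, 22.5, 110.7]
ee_rot: [0.0, 0.708, 0.706, 0.0]
force: [0.3, 1.3, 0.2]
grip_width: 0.394
grip_force: 60.0
```

Call:
servo_tool([
  [0.5, [-0.014, -0.0015, 0], [0, 0, 0]],
  [0.5, [0, 0, 0.025], [0, 0, 0]],
  [0.5, [0, 0, 0.015], [0, 0, 0]],
  [0.5, [0, 0, 0], [0, 0, 0]],
  [0.5, [0, 0, 0.005], [0, 0, 0]],
  [0.5, [0, 0, 0.005], [0, 0, 0]],
  [0.5, [0, 0, 0.003], [0, 0, 0]],
  [0.5, [0, 0, 0.002], [0, 0, 0]],
  [0.5, [0, 0, 0], [0, 0, 0]],
])

```text
time_s: 15.33
eef_pos: [432.7, 9.4, 55.3]
ee_rot: [-0.0, 0.707, 0.707, 0.0]
force: [-0.5, 0.2, -0.7]
grip_width: 0.401
grip_force: 60.0
```

Call:
servo_tool([
  [0.5, [0, 0, 0.002], [0, 0, 0]],
  [0.5, [0, 0, 0.002], [0, 0, 0]],
  [0.5, [0, 0, 0], [0, 0, 0]],
])

```text
time_s: 15.58
eef_pos: [432.6, 9.3, 51.1]
ee_rot: [-0.0, 0.707, 0.707, -0.0]
force: [-0.2, -1.0, -1.0]
grip_width: 0.397
grip_force: 60.0
```

Call:
servo_tool([
  [0.5, [0, 0, 0.002], [0, 0, 0]],
  [0.5, [0, 0, 0.001], [0, 0, 0]],
  [0.5, [0, 0, 0], [0, 0, 0]],
])

```text
time_s: 15.83
eef_pos: [432.6, 9.2, 48.1]
ee_rot: [-0.0, 0.707, 0.707, -0.0]
force: [-0.4, -0.1, 0.9]
grip_width: 0.396
grip_force: 60.0
```

Underside is at about 36.5 mm, past the cone, and it moves freely. Continuing to the base.

Call:
servo_tool([
  [0.5, [0, 0, 0.003], [0, 0, 0]],
  [0.5, [0, 0, 0.004], [0, 0, 0]],
  [0.5, [0, 0, 0.005], [0, 0, 0]],
  [0.5, [0, 0, 0.005], [0, 0, 0]],
  [0.5, [0, 0, 0.005], [0, 0, 0]],
  [0.5, [0, 0, 0.002], [0, 0, 0]],
  [0.5, [0, 0, 0], [0, 0, 0]],
  [0.5, [0, 0, 0], [0, 0, 0]],
])

```text
time_s: 16.5
eef_pos: [432.7, 9.2, 24.1]
ee_rot: [-0.0, 0.707, 0.707, -0.0]
force: [0.9, -0.0, -0.8]
grip_width: 0.393
grip_force: 60.0
```

Call:
servo_tool([
  [0.5, [0, 0, 0.001], [0, 0, 0]],
  [0.5, [0, 0, 0.001], [0, 0, 0]],
  [0.5, [0, 0, 0], [0, 0, 0]],
  [0.5, [0, 0, 0], [0, 0, 0]],
])

```text
time_s: 16.83
eef_pos: [432.8, 9.3, 23.4]
ee_rot: [0.0, 0.707, 0.707, 0.0]
force: [-7.3, 0.6, 19.1]
grip_width: 0.397
grip_force: 61.8
```

Yellow fits too: base contact at 19 N. It goes into the caddy's opposite corner, with a look before release.

Call:
servo_tool([
  [0.5, [0, 0, -0.01], [0, 0, 0]],
  [0.5, [0, 0, -0.02], [0, 0, 0]],
  [0.5, [0, 0, -0.03], [0, 0, 0]],
  [0.5, [0, 0, -0.03], [0, 0, 0]],
  [0.5, [0, 0, -0.04], [0, 0, 0]],
  [0.5, [-0.03, -0.001, 0], [0, 0, 0]],
  [0.5, [-0.03, -0.001, 0], [0, 0, 0]],
  [0.5, [-0.03, -0.001, 0], [0, 0, 0]],
  [0.5, [-0.03, -0.001, 0], [0, 0, 0]],
  [0.5, [-0.03, -0.001, 0], [0, 0, 0]],
])

```text
time_s: 17.67
eef_pos: [427.3, -142.1, 152.4]
ee_rot: [0.0, 0.707, 0.707, 0.0]
force: [0.4, 0.1, -1.1]
grip_width: 0.395
grip_force: 60.8
```

Call:
servo_tool([
  [0.5, [-0.03, -0.001, 0], [0, 0, 0]],
  [0.5, [-0.03, 0, 0], [0, 0, 0]],
  [0.5, [-0.03, 0, 0], [0, 0, 0]],
  [0.5, [-0.03, 0, 0], [0, 0, 0]],
  [0.5, [-0.03, 0, 0], [0, 0, 0]],
  [0.5, [-0.03, 0, 0], [0, 0, 0]],
  [0.5, [0, 0, 0], [0, 0, -1]],
  [0.5, [0, 0, 0], [0, 0, -1]],
  [0.5, [0, 0, 0], [0, 0, -1]],
  [0.5, [0, 0, 0], [0, 0, -1]],
])

```text
time_s: 18.5
eef_pos: [426.5, -320.7, 152.0]
ee_rot: [-0.0, 0.543, 0.84, 0.0]
force: [0.4, -0.3, -0.7]
grip_width: 0.395
grip_force: 60.8
```

Call:
servo_tool([
  [0.5, [0, 0, 0], [0, 0, -1]],
  [0.5, [0, 0, 0], [0, 0, -1]],
  [0.5, [0, 0, 0], [0, 0, -1]],
  [0.5, [0, 0, 0], [0, 0, -1]],
  [0.5, [0, 0, 0], [0, 0, -1]],
  [0.5, [0, 0, 0], [0, 0, -1]],
  [0.5, [0, 0, 0], [0, 0, -1]],
  [0.5, [0, 0, 0], [0, 0, -1]],
  [0.5, [0, 0, 0], [0, 0, -1]],
  [0.5, [0, 0, 0], [0, 0, -1]],
])

```text
time_s: 19.33
eef_pos: [426.6, -320.6, 152.1]
ee_rot: [-0.0, 0.05, 0.999, 0.0]
force: [-0.2, -0.1, -0.4]
grip_width: 0.395
grip_force: 60.8
```

Call:
servo_tool([
  [0.5, [0, 0, 0], [0, 0, -1]],
  [0.5, [0, 0, 0], [0, 0, -1]],
  [0.5, [0, 0, 0], [0, 0, -1]],
  [0.5, [0, 0, 0], [0, 0, -0.8]],
  [0.5, [0, 0, 0], [0, 0, 0]],
  [0.5, [0, 0, 0], [0, 0, 0]],
])

```text
time_s: 19.83
eef_pos: [426.7, -320.6, 152.2]
ee_rot: [-0.0, -0.145, 0.989, 0.0]
force: [0.4, -0.8, -1.0]
grip_width: 0.396
grip_force: 60.8
```

```bash
python3 - <<'E'
from h import *
tool()
p=sense()['eef_pos'][:2]-[480.5,-275]; a=np.radians(16.8); print('caddy frame',p[0]*np.cos(a)+p[1]*np.sin(a),-p[0]*np.sin(a)+p[1]*np.cos(a))
E
```

```text
t 19.8 tcp [ 426.7 -320.6  152.2] phi 106.7 zax [-0.  0. -1.] f [ 0.4 -0.8 -1. ] g 33.6 60.8 j6 -2.73
caddy frame -64.71040263693227 -28.125683170882617
```

Call:
servo_tool([
  [0.5, [0, -0.002, 0.03], [0, 0, 0]],
  [0.5, [0, 0, 0.03], [0, 0, 0]],
  [0.5, [0, 0, 0.03], [0, 0, 0]],
  [0.5, [0, 0, 0.025], [0, 0, 0]],
  [0.5, [0, 0, 0.01], [0, 0, 0]],
  [0.5, [0, 0, 0.005], [0, 0, 0]],
  [0.5, [0, 0, 0.004], [0, 0, 0]],
  [0.5, [0, 0, 0], [0, 0, 0]],
  [0.5, [0, 0, 0], [0, 0, 0]],
])

```text
time_s: 20.58
eef_pos: [427.8, -323.2, 19.4]
ee_rot: [0.001, -0.146, 0.989, -0.001]
force: [0.1, 0.6, 0.2]
grip_width: 0.396
grip_force: 60.8
```

Call:
servo_tool([
  [-0.1, [0, 0, 0], [0, 0, 0]],
  [-0.1, [0, 0, 0], [0, 0, 0]],
  [-0.1, [0, 0, 0], [0, 0, 0]],
  [-0.1, [0, 0, -0.02], [0, 0, 0]],
  [-0.1, [0, 0, -0.04], [0, 0, 0]],
  [-0.1, [0, 0, -0.04], [0, 0, 0]],
  [-0.1, [0, 0, -0.035], [0, 0, 0]],
  [-0.1, [0, 0, 0], [0, 0, 0]],
  [-0.1, [0, 0, 0], [0, 0, 0]],
])

```text
time_s: 21.33
eef_pos: [427.9, -323.3, 155.2]
ee_rot: [0.001, -0.146, 0.989, -0.002]
force: [-0.3, -0.1, -0.1]
grip_width: 0.552
grip_force: 0.0
```

```bash
python3 - <<'E'
from h import *
tool()
c=cap('wrist','w4.png'); W=wworld(c)
for o in bush(c,W,'yellow',(430,-320,100)): print(*o)
near=np.hypot(W[...,0]-480,W[...,1]+275)<150
Q=W[near&(W[...,2]>36)&(W[...,2]<44)]; print('rim',len(Q),cv2.minAreaRect(Q[:,:2].astype(np.float32)))
for n in ('scene','side'):
    c=cap(n); W=world(c)
    for k in COL:
        for o in bush(c,W,k): print(n,k,*o)
E
```

```text
t 21.3 tcp [ 427.9 -323.3  155.2] phi 106.8 zax [ 0.003 -0.003 -1.   ] f [-0.3 -0.1 -0.1] g 47.0 0.0 j6 -2.73
1425 [282. 196.] [ 422.7 -323.9   28.4] 42.9 [ 426.7 -323.1] [33.3 34.1]
rim 3058 ((468.61419677734375, -278.2956848144531), (175.84075927734375, 161.0005645751953), 16.754701614379883)
scene blue 45 [235. 196.] [ 539.1 -223.4   37.4] 44.1 [ 544.2 -220.5] [19.4 23.5]
scene blue 432 [232. 275.] [741.7 -50.4   9.3] 13.6 [733.  -55.9] [ 53.4 112. ]
scene blue 79 [420. 315.] [592.3 412.9 108.7] 119.5 [583.9 414. ] [21.9 10.4]
scene red 181 [347. 248.] [479.  147.3  24.2] 41.1 [475.9 145.1] [29.2 27.9]
side blue 104 [319. 196.] [ 533.2 -220.5   32.2] 42.8 [ 535.1 -223.9] [31.6 32.6]
side blue 279 [242. 217.] [717.4 -44.    7.6] 10.9 [726.1 -54.2] [ 65.8 119.3]
side yellow 151 [360. 191.] [ 425.9 -313.6   25.7] 42.2 [ 427.5 -320. ] [32.6 37.3]
side red 262 [283. 283.] [467.8 151.2  23.2] 39.4 [470.  145.2] [34.1 31.4]
side green 76 [304. 291.] [405.1 159.1  34.8] 41.0 [404.6 161. ] [29.8 32.3]
side green 69 [303. 302.] [400.5 169.4   6.5] 15.1 [394.5 167.1] [13.9 19.6]
```

Call:
servo_tool([
  [-0.3, [0, 0, 0], [0, 0, 1]],
  [-0.3, [0, 0, 0], [0, 0, 1]],
  [-0.3, [0, 0, 0], [0, 0, 1]],
  [-0.3, [0, 0, 0], [0, 0, 1]],
  [-0.3, [0, 0, 0], [0, 0, 1]],
  [-0.3, [0, 0, 0], [0, 0, 1]],
  [-0.3, [0, 0, 0], [0, 0, 1]],
  [-0.3, [0, 0, 0], [0, 0, 1]],
  [-0.3, [0, 0, 0], [0, 0, 1]],
  [-0.3, [0, 0, 0], [0, 0, 1]],
])

```text
time_s: 22.32
eef_pos: [426.9, -322.2, 151.8]
ee_rot: [-0.001, 0.371, 0.929, 0.001]
force: [-0.4, -0.2, -0.2]
grip_width: 0.653
grip_force: 0.0
```

Call:
servo_tool([
  [-0.3, [0, 0, 0], [0, 0, 1]],
  [-0.3, [0, 0, 0], [0, 0, 1]],
  [-0.3, [0, 0, 0], [0, 0, 1]],
  [-0.3, [0, 0, 0], [0, 0, 1]],
  [-0.3, [0, 0, 0], [0, 0, 1]],
  [-0.3, [0, 0, 0], [0, 0, 1]],
  [-0.3, [0, 0, 0], [0, 0, 1]],
  [-0.3, [0, 0, 0], [0, 0, 0.8]],
  [-0.3, [0.03, 0.003, 0], [0, 0, 0]],
  [-0.3, [0.031, 0.003, 0], [0, 0, 0]],
])

```text
time_s: 23.15
eef_pos: [432.7, -261.4, 151.6]
ee_rot: [-0.001, 0.708, 0.706, -0.0]
force: [0.4, 0.7, -0.9]
grip_width: 0.653
grip_force: 0.0
```

Call:
servo_tool([
  [-0.3, [0.031, 0.003, 0], [0, 0, 0]],
  [-0.3, [0.031, 0.003, 0], [0, 0, 0]],
  [-0.3, [0.031, 0.003, 0], [0, 0, 0]],
  [-0.3, [0.031, 0.003, 0], [0, 0, 0]],
  [-0.3, [0.031, 0.003, 0], [0, 0, 0]],
  [-0.3, [0.031, 0.003, 0], [0, 0, 0]],
  [-0.3, [0.031, 0.003, 0], [0, 0, 0]],
  [-0.3, [0.031, 0.003, 0], [0, 0, 0]],
  [-0.3, [0.031, 0.003, 0], [0, 0, 0]],
  [-0.3, [0.031, 0.003, 0], [0, 0, 0]],
])

```text
time_s: 23.98
eef_pos: [462.7, 49.9, 152.1]
ee_rot: [-0.001, 0.707, 0.707, -0.001]
force: [0.3, -0.4, 0.4]
grip_width: 0.652
grip_force: 0.0
```

Call:
servo_tool([
  [-0.3, [0.031, 0.003, 0], [0, 0, 0]],
  [-0.3, [0.031, 0.003, 0], [0, 0, 0]],
  [-0.3, [0.031, 0.001, 0], [0, 0, 0]],
  [-0.3, [0, 0, 0], [0, 0, 0]],
  [-0.3, [0, 0, 0], [0, 0, 0]],
])

```text
time_s: 24.4
eef_pos: [469.6, 142.3, 152.1]
ee_rot: [-0.001, 0.706, 0.708, -0.001]
force: [-0.6, -0.4, -0.4]
grip_width: 0.646
grip_force: 0.0
```

```bash
python3 - <<'E'
from h import *
tool()
c=cap('wrist'); W=wworld(c)
for k in ('red','green'):
  for o in bush(c,W,k): print(k,*o)
hsv=cv2.cvtColor(c['pixels'],cv2.COLOR_RGB2HSV).astype(int)
m=(W[...,2]>8)&(W[...,2]<19)&(np.hypot(W[...,0]-500,W[...,1]-120)<70)&(hsv[...,1]<60); Q=W[m]; print('nut',len(Q),np.median(Q,axis=0) if len(Q) else 0)
m=(W[...,2]>22)&(W[...,2]<33)&(W[...,0]>530)&(hsv[...,2]<70);Q=W[m]; print('rej rim',Q.min(0),Q.max(0))
E
```

```text
t 24.4 tcp [469.6 142.3 152.1] phi 0.2 zax [-0.002 -0.    -1.   ] f [-0.6 -0.4 -0.4] g 54.9 0.0 j6 0.05
red 1883 [283. 197.] [470.7 147.4  26. ] 39.1 [470.5 143.8] [33.7 33.5]
green 1376 [209. 182.] [408.  160.1  24.6] 38.9 [405. 158.] [33.6 33.1]
nut 701 [515.26608169  81.19503     15.77345478]
rej rim [ 538.5022836  -115.98491394   22.00509934] [907.00393727 282.20135045  32.95552392]
```

Call:
servo_tool([
  [-0.2, [0.0015, 0.001, 0.03], [0, 0, 0]],
  [-0.2, [0, 0, 0.03], [0, 0, 0]],
  [-0.2, [0, 0, 0.03], [0, 0, 0]],
  [-0.2, [0, 0, 0.03], [0, 0, 0]],
  [-0.2, [0, 0, 0.014], [0, 0, 0]],
  [-0.2, [0, 0, 0.01], [0, 0, 0]],
  [-0.2, [0, 0, 0], [0, 0, 0]],
  [0.5, [0, 0, 0], [0, 0, 0]],
  [0.5, [0, 0, 0], [0, 0, 0]],
  [0.5, [0, 0, 0], [0, 0, 0]],
])

```text
time_s: 25.28
eef_pos: [472.0, 142.7, 10.4]
ee_rot: [0.001, 0.707, 0.707, 0.001]
force: [0.4, 0.5, -0.8]
grip_width: 0.398
grip_force: 59.6
```

Call:
servo_tool([
  [0.5, [0, 0, 0], [0, 0, 0]],
  [0.5, [0, 0, 0], [0, 0, 0]],
])

```text
time_s: 25.45
eef_pos: [472.0, 142.7, 10.3]
ee_rot: [0.001, 0.707, 0.707, 0.001]
force: [-0.8, -2.2, 6.9]
grip_width: 0.395
grip_force: 60.3
```

Call:
servo_tool([
  [0.5, [0, 0, -0.02], [0, 0, 0]],
  [0.5, [0, 0, -0.03], [0, 0, 0]],
  [0.5, [0, 0, -0.03], [0, 0, 0]],
  [0.5, [0, 0, -0.02], [0, 0, 0]],
  [0.5, [-0.027, -0.0075, 0], [0, 0, 0]],
  [0.5, [-0.027, -0.0075, 0], [0, 0, 0]],
  [0.5, [-0.027, -0.0075, 0], [0, 0, 0]],
  [0.5, [-0.027, -0.0075, 0], [0, 0, 0]],
  [0.5, [-0.025, -0.0075, 0], [0, 0, 0]],
])

```text
time_s: 26.2
eef_pos: [433.2, 8.7, 109.5]
ee_rot: [0.0, 0.707, 0.707, 0.0]
force: [0.5, -0.1, -0.4]
grip_width: 0.397
grip_force: 60.1
```

Call:
servo_tool([
  [0.5, [0, 0, 0], [0, 0, 0]],
  [0.5, [0, 0, 0], [0, 0, 0]],
])

```text
time_s: 26.37
eef_pos: [433.7, 9.1, 109.6]
ee_rot: [0.0, 0.708, 0.706, 0.0]
force: [0.5, 0.8, -0.0]
grip_width: 0.398
grip_force: 60.1
```

Call:
servo_tool([
  [0.5, [-0.001, -0.001, 0.02], [0, 0, 0]],
  [0.5, [0, 0, 0.02], [0, 0, 0]],
  [0.5, [0, 0, 0], [0, 0, 0]],
  [0.5, [0, 0, 0.005], [0, 0, 0]],
  [0.5, [0, 0, 0.004], [0, 0, 0]],
  [0.5, [0, 0, 0.003], [0, 0, 0]],
  [0.5, [0, 0, 0.003], [0, 0, 0]],
  [0.5, [0, 0, 0], [0, 0, 0]],
])

```text
time_s: 27.03
eef_pos: [432.8, 8.9, 54.2]
ee_rot: [-0.0, 0.707, 0.707, -0.0]
force: [0.5, -0.1, 0.1]
grip_width: 0.4
grip_force: 60.1
```

Call:
servo_tool([
  [0.5, [0, 0, 0.001], [0, 0, 0]],
  [0.5, [0, 0, 0.001], [0, 0, 0]],
  [0.5, [0, 0, 0.001], [0, 0, 0]],
  [0.5, [0, 0, 0], [0, 0, 0]],
])

```text
time_s: 27.37
eef_pos: [433.1, 8.7, 51.4]
ee_rot: [0.0, 0.707, 0.707, 0.0]
force: [0.4, -0.4, -1.2]
grip_width: 0.399
grip_force: 60.2
```

Call:
servo_tool([
  [0.5, [0, 0, 0.001], [0, 0, 0]],
  [0.5, [0, 0, 0.001], [0, 0, 0]],
  [0.5, [0, 0, 0], [0, 0, 0]],
])

```text
time_s: 27.62
eef_pos: [433.5, 8.4, 49.9]
ee_rot: [0.001, 0.707, 0.707, 0.0]
force: [-0.2, -2.8, 7.5]
grip_width: 0.4
grip_force: 60.9
```

Call:
servo_tool([
  [0.5, [-0.0005, 0, 0.001], [0, 0, 0]],
  [0.5, [0, 0, 0.001], [0, 0, 0]],
  [0.5, [0, 0, 0], [0, 0, 0]],
])

```text
time_s: 27.87
eef_pos: [433.8, 8.1, 49.2]
ee_rot: [0.001, 0.707, 0.707, 0.001]
force: [-6.7, 0.1, 28.0]
grip_width: 0.397
grip_force: 62.8
```

```bash
python3 - <<'E'
from h import *
tool()
W=wworld(c:=cap('wrist'))
for o in bush(c,W,'red',(433,9,70)): print(*o)
c=cap('side');W=world(c)
for o in bush(c,W,'red',(433,9,70)): print(*o)
E
```

```text
t 27.9 tcp [433.8   8.1  49.2] phi 0.0 zax [ 0.002 -0.001 -1.   ] f [-6.7  0.1 28. ] g 33.8 62.8 j6 -0.25
7717 [280. 269.] [433.3  14.6  66.3] 77.8 [433.3   9.6] [34.2 35.3]
226 [317. 245.] [432.5  19.1  61.8] 78.1 [433.   11.9] [36.3 36. ]
```

Red stops at underside about 40 mm with 28 N, so it is resting on the cone and is a reject. Moving to the reject tray.

Call:
servo_tool([
  [0.5, [0, 0, -0.01], [0, 0, 0]],
  [0.5, [0, 0, -0.02], [0, 0, 0]],
  [0.5, [0, 0, -0.03], [0, 0, 0]],
  [0.5, [0, 0, -0.03], [0, 0, 0]],
  [0.5, [0.022, 0.025, 0], [0, 0, 0]],
  [0.5, [0.022, 0.026, 0], [0, 0, 0]],
  [0.5, [0.022, 0.026, 0], [0, 0, 0]],
  [0.5, [0.022, 0.026, 0], [0, 0, 0]],
  [0.5, [0.022, 0.026, 0], [0, 0, 0]],
  [0.5, [0.022, 0.026, 0], [0, 0, 0]],
])

```text
time_s: 28.8
eef_pos: [588.5, 141.7, 136.8]
ee_rot: [-0.0, 0.707, 0.707, -0.0]
force: [-0.1, -0.1, -0.5]
grip_width: 0.397
grip_force: 60.6
```

Call:
servo_tool([
  [0.5, [0.024, 0.025, 0], [0, 0, 0]],
  [0.5, [0, 0, 0], [0, 0, 0]],
  [0.5, [0, 0, 0], [0, 0, 0]],
])

```text
time_s: 29.05
eef_pos: [612.8, 165.3, 135.9]
ee_rot: [-0.001, 0.707, 0.708, -0.001]
force: [0.1, -0.6, -1.3]
grip_width: 0.4
grip_force: 60.6
```

```bash
python3 - <<'E'
from h import *
tool()
c=cap('wrist','w5.png'); W=wworld(c)
m=(np.hypot(W[...,0]-615,W[...,1]-192)<130)&(W[...,2]>23)&(W[...,2]<33)
Q=W[m]; print('rej',len(Q),cv2.minAreaRect(Q[:,:2].astype(np.float32)))
m=(W[...,0]>560)&(W[...,1]>50)&(W[...,1]<330)&(W[...,2]>50)&(W[...,2]<120)&(np.hypot(W[...,0]-613,W[...,1]-165)>75)
Q=W[m]; print('tall',len(Q),Q.min(0) if len(Q) else 0,Q.max(0) if len(Q) else 0)
E
```

```text
t 29.1 tcp [612.8 165.3 135.9] phi 0.1 zax [-0.002 -0.    -1.   ] f [ 0.1 -0.6 -1.3] g 34.0 60.6 j6 0.08
rej 3757 ((642.3984375, 191.54452514648438), (170.0569610595703, 194.40528869628906), 85.40237426757812)
tall 15773 [714.72009276  50.01939514  50.00100118] [923.96274736 249.45862007 112.32070646]
```

View pics/w5.png

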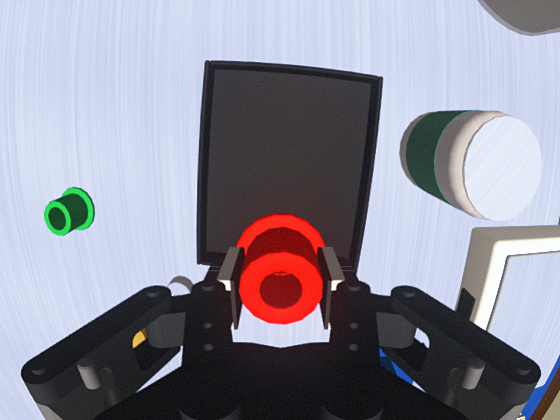

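Red is held at (280,268) over the black tray, whose rim is at (200–380,62–265); the tin at (470,165) is clear. Placing red.

Call:
servo_tool([
  [0.5, [0, 0, 0.02], [0, 0, 0]],
  [0.5, [0, 0, 0.03], [0, 0, 0]],
  [0.5, [0, 0, 0.03], [0, 0, 0]],
  [0.5, [0, 0, 0.02], [0, 0, 0]],
  [0.5, [0, 0, 0.01], [0, 0, 0]],
  [0.5, [0, 0, 0.006], [0, 0, 0]],
  [0.5, [0, 0, 0.004], [0, 0, 0]],
  [0.5, [0, 0, 0], [0, 0, 0]],
  [0.5, [0, 0, 0], [0, 0, 0]],
])

```text
time_s: 29.85
eef_pos: [613.4, 164.3, 18.5]
ee_rot: [0.001, 0.707, 0.707, 0.001]
force: [0.4, -0.5, -0.5]
grip_width: 0.396
grip_force: 60.6
```

Call:
servo_tool([
  [-0.2, [0, 0, 0], [0, 0, 0]],
  [-0.2, [0, 0, 0], [0, 0, 0]],
  [-0.2, [0, 0, 0], [0, 0, 0]],
  [-0.2, [0, 0, -0.02], [0, 0, 0]],
  [-0.2, [0, 0, -0.04], [0, 0, 0]],
  [-0.2, [0, 0, -0.04], [0, 0, 0]],
  [-0.2, [0, 0, -0.035], [0, 0, 0]],
  [-0.2, [0, 0, 0], [0, 0, 0]],
  [-0.2, [0, 0, 0], [0, 0, 0]],
])

```text
time_s: 30.6
eef_pos: [613.6, 164.4, 154.6]
ee_rot: [0.001, 0.707, 0.707, 0.002]
force: [0.0, -0.1, -1.3]
grip_width: 0.6
grip_force: 0.0
```

```bash
python3 - <<'E'
from h import *
tool()
c=cap('wrist'); W=wworld(c)
for k in ('red','green'):
  for o in bush(c,W,k): print(k,*o)
for n in ('scene','side'):
    c=cap(n); W=world(c)
    for k in COL:
        for o in bush(c,W,k): print(n,k,*o)
E
```

```text
t 30.6 tcp [613.6 164.4 154.6] phi 0.0 zax [ 0.005  0.    -1.   ] f [ 0.  -0.1 -1.3] g 51.0 0.0 j6 0.08
red 2042 [280. 197.] [612.9 169.1  28.6] 43.0 [612.8 165.5] [33.5 34.1]
green 1484 [ 77. 207.] [410.3 159.8  23.2] 38.8 [405.1 158.1] [34.3 33.3]
scene blue 46 [234. 197.] [ 539.5 -223.1   37.6] 44.2 [ 542.6 -221.6] [20.7 30.3]
scene blue 431 [232. 275.] [741.4 -50.2   9.3] 13.8 [732.6 -54.8] [ 54.7 112.3]
scene blue 75 [420. 315.] [593.1 412.7 108.7] 119.2 [583.9 413.4] [22.8 12.3]
scene yellow 42 [236. 171.] [ 437.8 -312.6   16.6] 31.1 [ 442.2 -312.1] [ 6.7 13.7]
scene red 305 [324. 285.] [618.1 167.9  24.8] 45.5 [615.  166.2] [34.8 31.9]
side blue 104 [319. 196.] [ 533.4 -220.7   32.2] 43.0 [ 535.  -223.3] [31.9 31.7]
side blue 59 [254. 209.] [703.6 -93.6   7.7] 11.1 [705.8 -86.5] [24.4 55.5]
side blue 45 [228. 221.] [744.1  -5.    7.9] 10.2 [740.1  -7.3] [39.2 24.4]
side yellow 117 [360. 193.] [ 425.4 -309.    22.1] 41.8 [ 426.9 -307.3] [27.5 20. ]
side red 281 [232. 269.] [610.8 171.3  25.1] 43.5 [611.9 167.5] [33.  34.2]
side green 81 [304. 291.] [404.8 158.2  34.2] 40.0 [403.8 160.3] [30.5 30.7]
side green 67 [303. 302.] [400.5 169.4   6.4] 17.5 [387.6 158.8] [0.4 0.8]
```

Call:
servo_tool([
  [-0.3, [-0.001, -0.026, 0], [0, 0, 0]],
  [-0.3, [-0.001, -0.026, 0], [0, 0, 0]],
  [-0.3, [-0.001, -0.026, 0], [0, 0, 0]],
  [-0.3, [-0.001, -0.026, 0], [0, 0, 0]],
  [-0.3, [-0.001, -0.026, 0], [0, 0, 0]],
  [-0.3, [-0.001, -0.026, 0], [0, 0, 0]],
  [-0.3, [-0.001, -0.026, 0], [0, 0, 0]],
  [-0.3, [0, -0.026, 0], [0, 0, 0]],
  [-0.3, [0, 0, 0], [0, 0, 0]],
  [-0.3, [0, 0, 0], [0, 0, 0]],
])

```text
time_s: 31.58
eef_pos: [404.0, 157.4, 151.8]
ee_rot: [-0.0, 0.707, 0.707, -0.0]
force: [0.5, -0.2, 0.0]
grip_width: 0.655
grip_force: 0.0
```

```bash
python3 - <<'E'
from h import *
tool()
c=cap('wrist'); W=wworld(c)
for k in ('green',):
  for o in bush(c,W,k): print(k,*o)
E
```

```text
t 31.6 tcp [404.  157.4 151.8] phi 0.0 zax [-0.001 -0.    -1.   ] f [ 0.5 -0.2  0. ] g 55.7 0.0 j6 0.1
green 1267 [282. 197.] [404.5 162.3  25.1] 39.1 [404.2 157.9] [33.6 33. ]
```

Call:
servo_tool([
  [-0.3, [0.001, 0, 0.03], [0, 0, 0]],
  [-0.3, [0, 0, 0.03], [0, 0, 0]],
  [-0.3, [0, 0, 0.03], [0, 0, 0]],
  [-0.3, [0, 0, 0.03], [0, 0, 0]],
  [-0.3, [0, 0, 0.014], [0, 0, 0]],
  [-0.3, [0, 0, 0.009], [0, 0, 0]],
  [-0.3, [0, 0, 0], [0, 0, 0]],
  [0.5, [0, 0, 0], [0, 0, 0]],
  [0.5, [0, 0, 0], [0, 0, 0]],
  [0.5, [0, 0, 0], [0, 0, 0]],
])

```text
time_s: 32.47
eef_pos: [405.8, 158.4, 10.4]
ee_rot: [0.001, 0.707, 0.707, 0.001]
force: [0.1, 1.0, -0.5]
grip_width: 0.382
grip_force: 59.5
```

Call:
servo_tool([
  [0.5, [0, 0, 0], [0, 0, 0]],
  [0.5, [0, 0, 0], [0, 0, 0]],
])

```text
time_s: 32.63
eef_pos: [405.7, 158.4, 10.3]
ee_rot: [0.001, 0.707, 0.707, 0.001]
force: [0.5, 0.6, 7.3]
grip_width: 0.383
grip_force: 60.4
```

Call:
servo_tool([
  [0.5, [0, 0, -0.02], [0, 0, 0]],
  [0.5, [0, 0, -0.03], [0, 0, 0]],
  [0.5, [0, 0, -0.03], [0, 0, 0]],
  [0.5, [0, 0, -0.02], [0, 0, 0]],
  [0.5, [-0.03, 0.005, 0], [0, 0, 0]],
  [0.5, [-0.03, 0.006, 0], [0, 0, 0]],
  [0.5, [-0.03, 0.006, 0], [0, 0, 0]],
  [0.5, [-0.03, 0.006, 0], [0, 0, 0]],
  [0.5, [-0.028, 0.005, 0], [0, 0, 0]],
])

```text
time_s: 33.38
eef_pos: [432.9, 8.7, 109.7]
ee_rot: [0.0, 0.707, 0.707, 0.0]
force: [0.7, 0.8, -0.3]
grip_width: 0.385
grip_force: 59.9
```

Call:
servo_tool([
  [0.5, [0, 0, 0], [0, 0, 0]],
  [0.5, [0, 0, 0], [0, 0, 0]],
])

```text
time_s: 33.55
eef_pos: [432.9, 9.4, 109.5]
ee_rot: [0.0, 0.708, 0.706, 0.0]
force: [0.2, 1.0, -0.6]
grip_width: 0.383
grip_force: 59.8
```

Call:
servo_tool([
  [0.5, [0, 0, 0.02], [0, 0, 0]],
  [0.5, [0, 0, 0.02], [0, 0, 0]],
  [0.5, [0, 0, 0], [0, 0, 0]],
  [0.5, [0, 0, 0.005], [0, 0, 0]],
  [0.5, [0, 0, 0.004], [0, 0, 0]],
  [0.5, [0, 0, 0.003], [0, 0, 0]],
  [0.5, [0, 0, 0.003], [0, 0, 0]],
  [0.5, [0, 0, 0], [0, 0, 0]],
])

```text
time_s: 34.22
eef_pos: [432.8, 10.4, 54.2]
ee_rot: [-0.0, 0.707, 0.707, -0.0]
force: [-0.1, -0.0, -0.3]
grip_width: 0.382
grip_force: 59.8
```

Call:
servo_tool([
  [0.5, [0, 0, 0.001], [0, 0, 0]],
  [0.5, [0, 0, 0.001], [0, 0, 0]],
  [0.5, [0, 0, 0.001], [0, 0, 0]],
  [0.5, [0, 0, 0.001], [0, 0, 0]],
  [0.5, [0, 0, 0], [0, 0, 0]],
])

```text
time_s: 34.63
eef_pos: [432.8, 10.3, 50.2]
ee_rot: [-0.0, 0.707, 0.707, -0.0]
force: [-0.5, -0.1, -0.9]
grip_width: 0.378
grip_force: 59.8
```

Call:
servo_tool([
  [0.5, [0, 0, 0.001], [0, 0, 0]],
  [0.5, [0, 0, 0.001], [0, 0, 0]],
  [0.5, [0, 0, 0], [0, 0, 0]],
])

```text
time_s: 34.88
eef_pos: [432.7, 10.3, 48.1]
ee_rot: [-0.0, 0.707, 0.707, -0.0]
force: [0.1, 0.3, -0.8]
grip_width: 0.386
grip_force: 59.8
```

Call:
servo_tool([
  [0.5, [0, 0, 0.003], [0, 0, 0]],
  [0.5, [0, 0, 0.004], [0, 0, 0]],
  [0.5, [0, 0, 0.005], [0, 0, 0]],
  [0.5, [0, 0, 0.005], [0, 0, 0]],
  [0.5, [0, 0, 0.005], [0, 0, 0]],
  [0.5, [0, 0, 0.003], [0, 0, 0]],
  [0.5, [0, 0, 0], [0, 0, 0]],
  [0.5, [0, 0, 0], [0, 0, 0]],
])

```text
time_s: 35.55
eef_pos: [432.7, 10.3, 23.1]
ee_rot: [-0.0, 0.707, 0.707, -0.0]
force: [0.7, -0.4, -0.3]
grip_width: 0.38
grip_force: 59.8
```

Call:
servo_tool([
  [0.5, [0, 0, 0.001], [0, 0, 0]],
  [0.5, [0, 0, 0.001], [0, 0, 0]],
  [0.5, [0, 0, 0], [0, 0, 0]],
  [0.5, [0, 0, 0], [0, 0, 0]],
])

```text
time_s: 35.88
eef_pos: [433.0, 10.3, 22.3]
ee_rot: [0.0, 0.707, 0.707, 0.0]
force: [-5.5, 0.2, 14.6]
grip_width: 0.38
grip_force: 61.7
```

Green fits: base contact at 14.6 N. Taking it to the caddy.

Call:
servo_tool([
  [0.5, [0, 0, -0.01], [0, 0, 0]],
  [0.5, [0, 0, -0.02], [0, 0, 0]],
  [0.5, [0, 0, -0.03], [0, 0, 0]],
  [0.5, [0, 0, -0.03], [0, 0, 0]],
  [0.5, [0, 0, -0.04], [0, 0, 0]],
  [0.5, [-0.03, 0.0115, 0], [0, 0, 0]],
  [0.5, [-0.03, 0.0115, 0], [0, 0, 0]],
  [0.5, [-0.03, 0.0115, 0], [0, 0, 0]],
  [0.5, [-0.03, 0.0115, 0], [0, 0, 0]],
  [0.5, [-0.03, 0.0115, 0], [0, 0, 0]],
])

```text
time_s: 36.72
eef_pos: [490.6, -141.2, 151.4]
ee_rot: [0.0, 0.707, 0.707, 0.0]
force: [0.0, -0.8, -0.1]
grip_width: 0.384
grip_force: 61.0
```

Call:
servo_tool([
  [0.5, [-0.03, 0.0115, 0], [0, 0, 0]],
  [0.5, [-0.03, 0.0115, 0], [0, 0, 0]],
  [0.5, [-0.03, 0.0115, 0], [0, 0, 0]],
  [0.5, [-0.03, 0.0115, 0], [0, 0, 0]],
  [0.5, [-0.03, 0.0115, 0], [0, 0, 0]],
  [0.5, [0, 0, 0], [0, 0, 1]],
  [0.5, [0, 0, 0], [0, 0, 1]],
  [0.5, [0, 0, 0], [0, 0, 1]],
  [0.5, [0, 0, 0], [0, 0, 1]],
  [0.5, [0, 0, 0], [0, 0, 1]],
])

```text
time_s: 37.55
eef_pos: [547.7, -289.7, 151.1]
ee_rot: [-0.0, 0.867, 0.498, -0.0]
force: [-0.5, -0.9, -0.5]
grip_width: 0.379
grip_force: 60.9
```

Call:
servo_tool([
  [0.5, [0, 0, 0], [0, 0, 1]],
  [0.5, [0, 0, 0], [0, 0, 1]],
  [0.5, [0, 0, 0], [0, 0, 1]],
  [0.5, [0, 0, 0], [0, 0, 1]],
  [0.5, [0, 0, 0], [0, 0, 1]],
  [0.5, [0, 0, 0], [0, 0, 1]],
  [0.5, [0, 0, 0], [0, 0, 1]],
  [0.5, [0, 0, 0], [0, 0, 0.2]],
  [0.5, [0, 0, 0], [0, 0, 0]],
  [0.5, [0, 0, 0], [0, 0, 0]],
])

```text
time_s: 38.38
eef_pos: [547.8, -289.6, 151.2]
ee_rot: [-0.0, 0.989, 0.147, -0.0]
force: [0.4, 0.8, -0.4]
grip_width: 0.385
grip_force: 60.9
```

```bash
python3 - <<'E'
from h import *
tool()
def cf(p):
  p=np.array(p)[:2]-[480.5,-275]; a=np.radians(16.8); return np.round([p[0]*np.cos(a)+p[1]*np.sin(a),-p[0]*np.sin(a)+p[1]*np.cos(a)],1)
print('caddy frame',cf(sense()['eef_pos']))
c=cap('wrist'); W=wworld(c)
for k in ('green','blue'):
  for o in bush(c,W,k,(480,-275,150)): print(k,*o,cf(o[4]))
E
```

```text
t 38.4 tcp [ 547.8 -289.6  151.2] phi -73.0 zax [-0.  0. -1.] f [ 0.4  0.8 -0.4] g 32.7 60.9 j6 0.6
caddy frame [ 60.2 -33.5]
blue 1811 [209. 192.] [ 539.  -228.7   28.3] 42.8 [ 536.  -227.1] [34.3 34.2] [67.  29.8]
```

Call:
servo_tool([
  [0.5, [0, 0.002, 0.03], [0, 0, 0]],
  [0.5, [0, 0, 0.03], [0, 0, 0]],
  [0.5, [0, 0, 0.03], [0, 0, 0]],
  [0.5, [0, 0, 0.025], [0, 0, 0]],
  [0.5, [0, 0, 0.01], [0, 0, 0]],
  [0.5, [0, 0, 0.006], [0, 0, 0]],
  [0.5, [0, 0, 0.005], [0, 0, 0]],
  [0.5, [0, 0, 0], [0, 0, 0]],
  [0.5, [0, 0, 0], [0, 0, 0]],
])

```text
time_s: 39.18
eef_pos: [548.9, -292.0, 16.5]
ee_rot: [0.001, 0.989, 0.146, 0.001]
force: [0.1, 0.1, -0.9]
grip_width: 0.379
grip_force: 60.9
```

Call:
servo_tool([
  [0, [0, 0, 0], [0, 0, 0]],
  [0, [0, 0, 0], [0, 0, 0]],
  [0, [0, 0, 0], [0, 0, 0]],
  [0, [0, 0, -0.02], [0, 0, 0]],
  [0, [0, 0, -0.04], [0, 0, 0]],
  [0, [0, 0, -0.04], [0, 0, 0]],
  [0, [0, 0, -0.04], [0, 0, 0]],
  [-0.3, [0, 0, -0.04], [0, 0, 0]],
  [-0.3, [0, 0, -0.04], [0, 0, 0]],
  [-0.3, [0, 0, 0], [0, 0, 0]],
])

```text
time_s: 40.02
eef_pos: [550.3, -292.9, 244.6]
ee_rot: [0.005, 0.989, 0.146, 0.005]
force: [-0.0, -0.5, 0.8]
grip_width: 0.647
grip_force: 0.0
```

```bash
python3 - <<'E'
from h import *
tool()
c=cap('wrist','w6.png'); W=wworld(c)
for k in ('green','blue'):
  for o in bush(c,W,k,(480,-275,150)): print(k,*o)
near=np.hypot(W[...,0]-480,W[...,1]+275)<150
Q=W[near&(W[...,2]>36)&(W[...,2]<44)]; print('rim',len(Q),cv2.minAreaRect(Q[:,:2].astype(np.float32)))
E
```

```text
t 40.0 tcp [ 550.3 -292.9  244.6] phi -73.2 zax [ 0.012 -0.009 -1.   ] f [-0.  -0.5  0.8] g 55.0 0.0 j6 0.6
green 722 [277. 182.] [ 551.6 -290.5   29. ] 43.2 [ 547.5 -292. ] [33.  34.6]
blue 900 [221. 178.] [ 538.8 -228.6   27.7] 42.9 [ 536.1 -226.8] [33.8 33.1]
rim 3228 ((480.86724853515625, -275.66827392578125), (200.9109649658203, 163.91000366210938), 16.748199462890625)
```

View pics/w6.png

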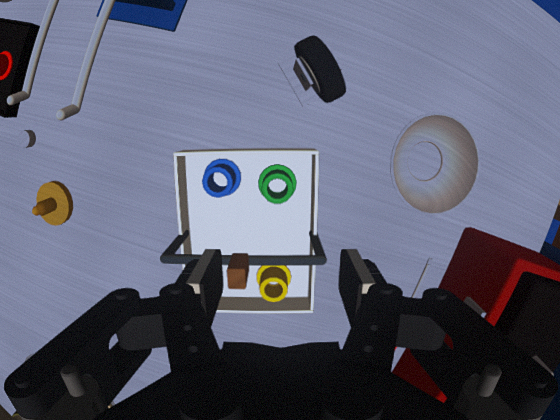

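Wrist view: blue (221,178), green (277,182) and yellow (273,282) all stand in the caddy, with the grip block at (237,270) and red in the reject tray. Next is the handle.

Call:
servo_tool([
  [-0.3, [-0.031, -0.019, 0], [0, 0, 0]],
  [-0.3, [-0.03, -0.018, 0], [0, 0, 0]],
  [-0.3, [0, 0, 0], [0, 0, -1]],
  [-0.3, [0, 0, 0], [0, 0, -1]],
  [-0.3, [0, 0, 0], [0, 0, -1]],
  [-0.3, [0, 0, 0], [0, 0, -1]],
  [-0.3, [0, 0, 0], [0, 0, -1]],
  [-0.3, [0, 0, 0], [0, 0, -1]],
  [-0.3, [0, 0, 0], [0, 0, -1]],
  [-0.3, [0, 0, 0], [0, 0, -1]],
])

```text
time_s: 40.9
eef_pos: [479.0, -273.6, 234.3]
ee_rot: [-0.001, 0.843, 0.538, -0.0]
force: [-0.2, 0.8, 0.1]
grip_width: 0.65
grip_force: 0.0
```

Call:
servo_tool([
  [-0.3, [0, 0, 0], [0, 0, -1]],
  [-0.3, [0, 0, 0], [0, 0, -1]],
  [-0.3, [0, 0, 0], [0, 0, -1]],
  [-0.3, [0, 0, 0], [0, 0, -1]],
  [-0.3, [0, 0, 0], [0, 0, -1]],
  [-0.3, [0, 0, 0], [0, 0, -1]],
  [-0.3, [0, 0, 0], [0, 0, -1]],
  [-0.3, [0, 0, 0], [0, 0, 0]],
  [-0.3, [0, 0, 0], [0, 0, 0]],
])

```text
time_s: 41.65
eef_pos: [479.1, -273.6, 234.6]
ee_rot: [-0.001, 0.597, 0.802, 0.0]
force: [1.0, 0.5, 0.0]
grip_width: 0.649
grip_force: 0.0
```

```bash
python3 - <<'E'
from h import *
tool()
c=cap('wrist'); W=wworld(c)
hsv=cv2.cvtColor(c['pixels'],cv2.COLOR_RGB2HSV).astype(int)
near=np.hypot(W[...,0]-480,W[...,1]+275)<50
Q=W[near&(W[...,2]>137)&(W[...,2]<147)]; print('grip',len(Q),Q.mean(0),cv2.minAreaRect(Q[:,:2].astype(np.float32)))
E
```

```text
t 41.6 tcp [ 479.1 -273.6  234.6] phi 16.6 zax [-0.001  0.001 -1.   ] f [1.  0.5 0. ] g 55.2 0.0 j6 -1.02
grip 554 [ 480.64671118 -274.60266382  141.68100243] ((480.88873291015625, -275.40301513671875), (19.18473243713379, 16.82489013671875), 16.127920150756836)
```

Call:
servo_tool([
  [-0.3, [-0.002, 0.001, 0.03], [0, 0, 0]],
  [-0.3, [0, 0, 0.03], [0, 0, 0]],
  [-0.3, [0, 0, 0.03], [0, 0, 0]],
  [-0.3, [0, 0, 0.02], [0, 0, 0]],
  [-0.3, [0, 0, 0.008], [0, 0, 0]],
  [-0.3, [0, 0, 0.006], [0, 0, 0]],
  [-0.3, [0, 0, 0], [0, 0, 0]],
  [-0.3, [0, 0, 0], [0, 0, 0]],
], squeeze=110)

```text
time_s: 42.37
eef_pos: [481.3, -275.8, 112.3]
ee_rot: [0.001, 0.596, 0.803, -0.0]
force: [0.5, -0.4, 0.7]
grip_width: 0.65
grip_force: 0.0
```

Call:
servo_tool([
  [0.95, [0, 0, 0], [0, 0, 0]],
  [0.95, [0, 0, 0], [0, 0, 0]],
  [0.95, [0, 0, 0], [0, 0, 0]],
  [0.95, [0, 0, 0], [0, 0, 0]],
  [0.95, [0, 0, 0], [0, 0, 0]],
  [0.95, [0, 0, 0], [0, 0, 0]],
  [0.95, [0, 0, 0], [0, 0, 0]],
  [0.95, [0, 0, 0], [0, 0, 0]],
])

```text
time_s: 43.03
eef_pos: [481.2, -275.6, 112.4]
ee_rot: [0.001, 0.596, 0.803, -0.0]
force: [-0.5, 1.5, 6.3]
grip_width: 0.216
grip_force: 107.7
```

Call:
servo_tool([
  [0.95, [0, 0, -0.005], [0, 0, 0]],
  [0.95, [0, 0, -0.01], [0, 0, 0]],
  [0.95, [0, 0, -0.01], [0, 0, 0]],
  [0.95, [0, 0, -0.015], [0, 0, 0]],
  [0.95, [0, 0, -0.015], [0, 0, 0]],
  [0.95, [0, 0, -0.01], [0, 0, 0]],
  [0.95, [0, 0, -0.005], [0, 0, 0]],
  [0.95, [0, 0, 0], [0, 0, 0]],
  [0.95, [0, 0, 0], [0, 0, 0]],
])

```text
time_s: 43.78
eef_pos: [480.6, -275.2, 180.9]
ee_rot: [-0.0, 0.596, 0.803, 0.0]
force: [-0.3, -0.0, -6.7]
grip_width: 0.209
grip_force: 107.9
```

```bash
python3 - <<'E'
from h import *
tool()
for n in ('scene','side'):
    c=cap(n,n+'7.png'); W=world(c)
    hsv=cv2.cvtColor(c['pixels'],cv2.COLOR_RGB2HSV).astype(int)
    Q=W[(W[...,0]>570)&(W[...,0]<760)&(W[...,1]<-120)&(W[...,1]>-330)&(W[...,2]>15)&(W[...,2]<95)&(hsv[...,2]<110)]; print('castor',len(Q),np.percentile(Q,[3,97],axis=0).round() if len(Q) else 0)
    # prongs
    Q=W[(W[...,0]>575)&(W[...,0]<700)&(np.abs(W[...,1]+50)<60)&(W[...,2]>110)&(W[...,2]<165)]
    print('prongs',len(Q)); 
    for s in (1,-1):
        q=Q[(Q[:,1]+50)*s>0]
        if len(q): print(q.min(0).round(1),q.max(0).round(1),np.polyfit(q[:,0],q[:,1],1).round(3), np.median(q[:,1]))
E
```

```text
t 43.8 tcp [ 480.6 -275.2  180.9] phi 16.8 zax [-0.001  0.001 -1.   ] f [-0.3 -0.  -6.7] g 17.8 107.9 j6 -1.02
castor 203 [[ 671. -301.   41.]
 [ 711. -265.   88.]]
prongs 349
[579.1 -26.3 121.1] [699.5 -11.4 152. ] [-0.043  9.297] -17.954381753761538
[575.1 -98.4 122.4] [699.7 -81.1 153.3] [-4.700e-02 -5.805e+01] -87.85793797395098
castor 349 [[ 652. -314.   20.]
 [ 704. -265.   86.]]
prongs 290
[576.2 -24.7 121.5] [699.8 -10.4 151. ] [-0.039  8.215] -16.086127135646237
[575.9 -96.4 118.2] [697.8 -78.3 149. ] [-4.2000e-02 -5.9185e+01] -85.48348150388559
```

View pics/side7.png

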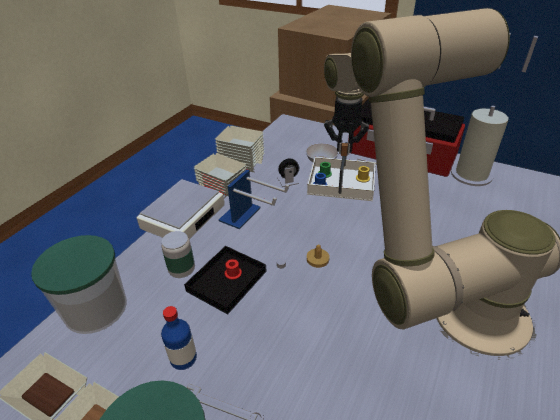

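The side view shows the caddy lifted level at (342,178) with blue, green and yellow inside, and the prong tips at (275,200) and (290,183). Aligning and moving in front of the hanger.

Call:
servo_tool([
  [0.95, [0, 0, 0], [0, 0, 0.6]],
  [0.95, [0, 0, 0], [0, 0, 0.8]],
  [0.95, [0, 0, 0], [0, 0, 0.8]],
  [0.95, [0, 0, 0], [0, 0, 0.7]],
  [0.95, [0, 0, 0], [0, 0, 0.3]],
  [0.95, [0.01, -0.003, 0], [0, 0, 0]],
  [0.95, [0.018, -0.003, 0], [0, 0, 0]],
  [0.95, [0.02, -0.003, 0], [0, 0, 0]],
  [0.95, [0.02, -0.003, 0], [0, 0, 0]],
  [0.95, [0.02, -0.003, 0], [0, 0, 0]],
])

```text
time_s: 44.72
eef_pos: [468.8, -185.1, 180.8]
ee_rot: [-0.001, 0.721, 0.693, -0.0]
force: [0.7, 0.2, -6.8]
grip_width: 0.21
grip_force: 107.9
```

Call:
servo_tool([
  [0.95, [0.02, -0.003, 0], [0, 0, 0]],
  [0.95, [0.02, -0.003, 0], [0, 0, 0]],
  [0.95, [0.02, -0.003, 0], [0, 0, 0]],
  [0.95, [0.02, -0.002, 0], [0, 0, 0]],
  [0.95, [0.02, 0, 0], [0, 0, 0]],
  [0.95, [0.02, 0, 0], [0, 0, 0]],
  [0.95, [0.012, 0, 0], [0, 0, 0]],
  [0.95, [0.008, 0, 0], [0, 0, 0]],
  [0.95, [0, 0, 0], [0, 0, 0]],
  [0.95, [0, 0, 0], [0, 0, 0]],
])

```text
time_s: 45.55
eef_pos: [464.4, -46.8, 181.2]
ee_rot: [0.0, 0.721, 0.692, -0.0]
force: [0.1, -0.6, -6.0]
grip_width: 0.215
grip_force: 107.9
```

```bash
python3 - <<'E'
from h import *
tool()
c=cap('wrist','w8.png'); W=wworld(c)
hsv=cv2.cvtColor(c['pixels'],cv2.COLOR_RGB2HSV).astype(int)
Q=W[(W[...,0]>560)&(W[...,0]<715)&(np.abs(W[...,1]+50)<70)&(W[...,2]>112)&(W[...,2]<165)]
for s in (1,-1):
    q=Q[(Q[:,1]+51)*s>0]
    if len(q): print(len(q),q.min(0).round(1),q.max(0).round(1),np.polyfit(q[:,0],q[:,1],1).round(3), np.median(q[:,1]))
Q=W[(W[...,2]>95)&(W[...,2]<120)&(np.hypot(W[...,0]-465,W[...,1]+46)<140)]; print('rim',len(Q),cv2.minAreaRect(Q[:,:2].astype(np.float32)),np.percentile(Q[:,2],[5,50,95]))
E
```

```text
t 45.5 tcp [464.4 -46.8 181.2] phi -2.4 zax [-0. -0. -1.] f [ 0.1 -0.6 -6. ] g 18.2 107.9 j6 -0.31
1482 [575.4 -26.9 123.2] [694.1 -13.  150.8] [-0.047 10.519] -18.816827542530305
1632 [572.5 -97.6 122. ] [714.7 -82.1 150.7] [-4.7000e-02 -5.8474e+01] -87.85204007242723
rim 10330 ((463.6526184082031, -46.089012145996094), (159.39947509765625, 200.8282470703125), 87.56834411621094) [ 96.92985195 108.46830307 111.26142591]
```

View pics/w8.png

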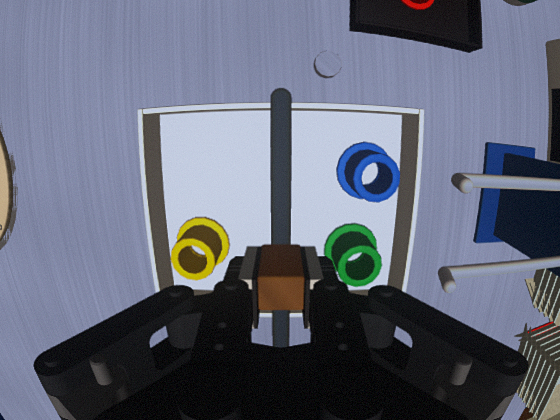

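The wrist view shows the bar running up column 280 and the prong tips at (462,183) and (447,277). The caddy is parallel to the prongs, and a straight 136 mm advance along tool y seats it.

Call:
servo_tool([
  [0.95, [0, 0.008, 0.001], [0, 0, 0.05]],
  [0.95, [0, 0.015, 0], [0, 0, 0]],
  [0.95, [0, 0.017, 0], [0, 0, 0]],
  [0.95, [0, 0.017, 0], [0, 0, 0]],
  [0.95, [0, 0.017, 0], [0, 0, 0]],
  [0.95, [0, 0.017, 0], [0, 0, 0]],
  [0.95, [0, 0.017, 0], [0, 0, 0]],
  [0.95, [0, 0.015, 0], [0, 0, 0]],
  [0.95, [0, 0.009, 0], [0, 0, 0]],
  [0.95, [0, 0.005, 0], [0, 0, 0]],
])

```text
time_s: 46.43
eef_pos: [602.5, -53.9, 179.5]
ee_rot: [-0.0, 0.724, 0.69, -0.0]
force: [0.2, -0.2, -7.0]
grip_width: 0.212
grip_force: 108.1
```

Call:
servo_tool([
  [0.95, [0, 0, 0], [0, 0, 0]],
  [0.95, [0, 0, 0], [0, 0, 0]],
])

```text
time_s: 46.6
eef_pos: [601.1, -53.3, 179.8]
ee_rot: [-0.0, 0.724, 0.69, -0.0]
force: [-0.6, -0.6, -6.0]
grip_width: 0.21
grip_force: 108.1
```

```bash
python3 - <<'E'
from h import *
tool()
c=cap('wrist','w9.png'); W=wworld(c)
Q=W[(W[...,2]>104)&(W[...,2]<113)&(np.hypot(W[...,0]-600,W[...,1]+52)<140)]; print('rim',len(Q),cv2.minAreaRect(Q[:,:2].astype(np.float32)),np.percentile(Q[:,2],[5,50,95]))
E
```

```text
t 46.6 tcp [601.1 -53.3 179.8] phi -2.7 zax [-0.001  0.    -1.   ] f [-0.6 -0.6 -6. ] g 17.9 108.1 j6 -0.23
rim 6802 ((613.1741333007812, -53.12744903564453), (159.93099975585938, 226.64988708496094), 87.01204681396484) [104.87827204 107.74518399 110.17643584]
```

View pics/w9.png

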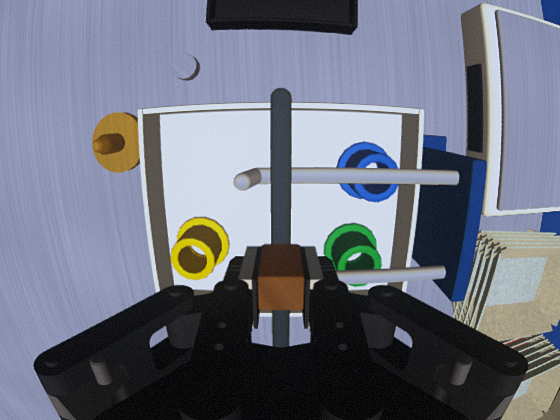

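The view shows the bar at column 281, past the upturned tip at (245,180) and short of the upright. Lowering.

Call:
servo_tool([
  [0.95, [0, 0, 0.006], [0, 0, 0]],
  [0.95, [0, 0, 0.008], [0, 0, 0]],
  [0.95, [0, 0, 0.008], [0, 0, 0]],
  [0.95, [0, 0, 0.005], [0, 0, 0]],
  [0.95, [0, 0, 0.003], [0, 0, 0]],
  [0.95, [0, 0, 0], [0, 0, 0]],
  [0.95, [0, 0, 0], [0, 0, 0]],
])

```text
time_s: 47.23
eef_pos: [601.3, -53.0, 150.3]
ee_rot: [0.0, 0.724, 0.69, 0.0]
force: [-0.3, 0.1, -6.6]
grip_width: 0.215
grip_force: 108.2
```

Call:
servo_tool([
  [0.95, [0, 0, 0.001], [0, 0, 0]],
  [0.95, [0, 0, 0.001], [0, 0, 0]],
  [0.95, [0, 0, 0], [0, 0, 0]],
])

```text
time_s: 47.48
eef_pos: [601.3, -53.0, 148.3]
ee_rot: [0.0, 0.724, 0.69, 0.0]
force: [-0.1, -0.2, -6.5]
grip_width: 0.214
grip_force: 108.1
```

Call:
servo_tool([
  [0.95, [0, 0, 0.001], [0, 0, 0]],
  [0.95, [0, 0, 0.001], [0, 0, 0]],
  [0.95, [0, 0, 0], [0, 0, 0]],
])

```text
time_s: 47.73
eef_pos: [601.4, -53.0, 147.0]
ee_rot: [0.0, 0.724, 0.69, 0.0]
force: [-1.1, 0.3, -0.4]
grip_width: 0.213
grip_force: 109.1
```

Call:
servo_tool([
  [0.95, [0, 0, 0.0005], [0, 0, 0]],
  [0.95, [0, 0, 0], [0, 0, 0]],
])

```text
time_s: 47.9
eef_pos: [601.5, -53.0, 146.9]
ee_rot: [0.001, 0.724, 0.69, 0.0]
force: [-3.8, 0.7, 5.3]
grip_width: 0.212
grip_force: 109.8
```

Call:
servo_tool([
  [0.5, [0, 0, 0], [0, 0, 0]],
  [0.45, [0, 0, 0], [0, 0, 0]],
  [0.4, [0, 0, 0], [0, 0, 0]],
  [0.3, [0, 0, 0], [0, 0, 0]],
  [0.1, [0, 0, 0], [0, 0, 0]],
  [0, [0, 0, 0], [0, 0, 0]],
  [0, [0, 0, 0], [0, 0, 0]],
])

```text
time_s: 48.48
eef_pos: [601.3, -53.0, 145.8]
ee_rot: [0.0, 0.724, 0.69, 0.0]
force: [0.2, 0.3, -0.2]
grip_width: 0.498
grip_force: 0.0
```

Call:
servo_tool([
  [0, [0, 0, -0.01], [0, 0, 0]],
  [0, [0, 0, -0.02], [0, 0, 0]],
  [0, [0, 0, -0.03], [0, 0, 0]],
  [0, [0, 0, -0.03], [0, 0, 0]],
  [0, [0, 0, -0.03], [0, 0, 0]],
  [0, [0, 0, -0.02], [0, 0, 0]],
  [0, [0, 0, 0], [0, 0, 0]],
  [0, [0, 0, 0], [0, 0, 0]],
  [0, [0, 0, 0], [0, 0, 0]],
])

```text
time_s: 49.23
eef_pos: [601.0, -52.9, 285.1]
ee_rot: [-0.001, 0.724, 0.69, -0.0]
force: [-0.1, -0.5, -0.7]
grip_width: 0.502
grip_force: 0.0
```

```bash
python3 - <<'E'
from h import *
tool()
c=cap('wrist','w10.png'); W=wworld(c)
near=np.hypot(W[...,0]-600,W[...,1]+52)<135
hsv=cv2.cvtColor(c['pixels'],cv2.COLOR_RGB2HSV).astype(int)
Q=W[near&(W[...,2]>55)&(W[...,2]<95)]; print('rim',len(Q),cv2.minAreaRect(Q[:,:2].astype(np.float32)))
A=np.c_[Q,np.ones(len(Q))]; 
for x0 in (500,695): 
    q=Q[np.abs(Q[:,0]-x0)<12]; print(x0,len(q),np.percentile(q[:,2],90) if len(q) else 0)
for k in ('blue','yellow','green'):
  for o in bush(c,W,k,(600,-52,130)): print(k,*o)
c=cap('side','side10.png'); W=world(c)
for o in bush(c,W,'red'): print(*o)
E
```

```text
t 49.2 tcp [601.  -52.9 285.1] phi -2.7 zax [-0.001  0.    -1.   ] f [-0.1 -0.5 -0.7] g 42.6 0.0 j6 -0.23
rim 6075 ((610.9498901367188, -52.73164367675781), (160.364990234375, 227.25889587402344), 87.1976089477539)
500 1197 80.9762824415965
695 813 69.65919257141488
blue 90 [369. 143.] [718.8 -15.6   8.3] 10.9 [718.6 -14. ] [ 6.4 29.3]
blue 412 [332. 145.] [660.4 -12.8  57.3] 74.2 [664.3 -14.4] [31.9 12.7]
blue 196 [333. 167.] [660.3 -38.3  63.6] 74.2 [663.4 -37.4] [28.1  8.7]
blue 239 [367. 190.] [716.1 -78.1   8.3] 11.7 [715.7 -79.8] [ 7.9 73.1]
yellow 782 [223. 205.] [532.5 -75.4  66. ] 81.8 [531.4 -78.5] [33.2 33. ]
green 600 [324. 206.] [650.3 -84.8  58.5] 74.8 [653.9 -87.8] [32.7 29.1]
282 [232. 269.] [611.1 170.9  24.9] 43.1 [612.7 167.6] [34.7 35.6]
```

View pics/w10.png

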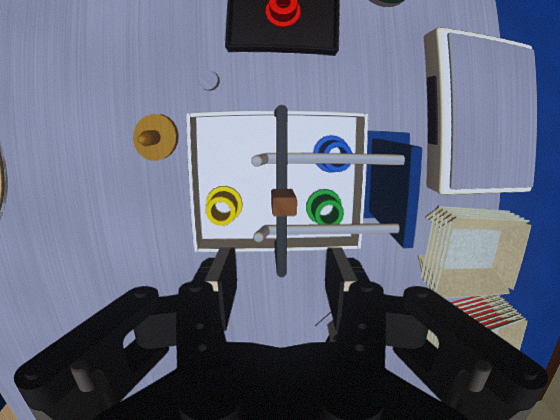

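View pics/side10.png

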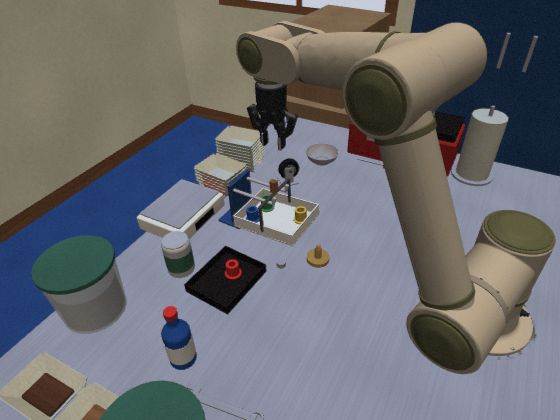

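The caddy hangs on both prongs with a slight tilt of about 3°, holding blue, green and yellow; red is in the reject tray. A short wait will confirm it's at rest.

Call:
servo_tool([
  [0, [0, 0, 0], [0, 0, 0]],
  [0, [0, 0, 0], [0, 0, 0]],
  [0, [0, 0, 0], [0, 0, 0]],
  [0, [0, 0, 0], [0, 0, 0]],
  [0, [0, 0, 0], [0, 0, 0]],
  [0, [0, 0, 0], [0, 0, 0]],
  [0, [0, 0, 0], [0, 0, 0]],
  [0, [0, 0, 0], [0, 0, 0]],
  [0, [0, 0, 0], [0, 0, 0]],
  [0, [0, 0, 0], [0, 0, 0]],
])

```text
time_s: 50.17
eef_pos: [601.3, -52.9, 285.8]
ee_rot: [0.0, 0.724, 0.69, 0.0]
force: [0.3, 0.8, 0.4]
grip_width: 0.501
grip_force: 0.0
```

Call:
servo_tool([
  [0, [0, 0, 0], [0, 0, 0]],
  [0, [0, 0, 0], [0, 0, 0]],
  [0, [0, 0, 0], [0, 0, 0]],
  [0, [0, 0, 0], [0, 0, 0]],
  [0, [0, 0, 0], [0, 0, 0]],
  [0, [0, 0, 0], [0, 0, 0]],
  [0, [0, 0, 0], [0, 0, 0]],
  [0, [0, 0, 0], [0, 0, 0]],
  [0, [0, 0, 0], [0, 0, 0]],
  [0, [0, 0, 0], [0, 0, 0]],
])

```text
time_s: 51.0
eef_pos: [601.3, -53.0, 285.8]
ee_rot: [0.0, 0.724, 0.69, -0.0]
force: [0.2, -0.1, 0.2]
grip_width: 0.501
grip_force: 0.0
```

```bash
python3 - <<'E'
from h import *
c=cap('wrist'); W=wworld(c)
near=np.hypot(W[...,0]-600,W[...,1]+52)<135
Q=W[near&(W[...,2]>55)&(W[...,2]<95)]; r=[]
for x0 in (500,695):
    q=Q[np.abs(Q[:,0]-x0)<12]; r.append(np.percentile(q[:,2],90))
print(r)
for k in ('blue','yellow','green'):
  for o in bush(c,W,k,(600,-52,130)): print(k,*o[2:5])
if abs(r[0]-81)<3 and abs(r[1]-69.7)<3: print(finish_job())
E
```

```text
[np.float64(80.86147414953436), np.float64(69.69669449346168)]
blue [718.8 -14.9   8.5] 13.9 [720.6 -17.8]
blue [660.4 -12.7  57.6] 74.1 [664.4 -14.6]
blue [660.  -38.4  62.5] 74.2 [663.5 -37.6]
blue [716.2 -77.    8.4] 12.1 [715.8 -79.9]
yellow [532.3 -75.6  65.8] 81.8 [531.3 -78.9]
green [650.1 -84.7  58.3] 74.9 [653.5 -88.1]
the job is handed in; nothing more can be done
None
```

The job is handed in: blue, yellow and green fit the gauge and are in the caddy, red stopped part-way and is in the reject tray, and the caddy hangs at rest on both prongs with about 3° of tilt.

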